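# Set the fold-up panel lamp for lighting a craft piece

## Task

The fold-up panel lamp on the craft table has been left almost shut. Raise its panel by the free edge until it stands at 60 degrees to the base and stays there by itself after you let go, then, with the panel left standing, press the power button on the base all the way down and let it spring back. Leave the cup, the phone and the tape roll where they are.

Things in the scene. Friction and masses are not known exactly. Their poses are not given: they have to be found in the camera images.
- lamp: Fold-up LED panel lamp, laptop-like, fixed to the table. Grey base 230 mm wide (y), 75 high, body from x = -85 to +105. Origin on the table under it; x points from the open front (robot side) to the hinge side, y along the hinge, z up. The panel's hinge axis runs along y through (80, 0, 85) mm. The space in front of the base is free.
- panel: Black panel, 0.25 to 0.45 kg. Origin on the hinge axis, axes as panel_edge. 3 to 6 N at the edge moves it. The hinge is stiff (friction 0.5 N m, stays where left) but springy (6 N m/rad): let go after being raised, the panel springs back about 2 to 6 degrees, then stays. The edge can be pinched across its thickness with the tool leaning in line with the panel.
- panel_edge (a point): Mid of the panel's free edge (end face, mid-thickness), 200 mm from the hinge axis. Panel 14 mm thick, 220 wide; nearly shut it overhangs the base front by 35. x points to the hinge, y along it, z square to the outer face (up when shut). The angle of z from vertical is the opening angle: 5 to 20 deg at start, 60 wanted; opening lifts the edge up and over towards the hinge.
- button_top (a point): Centre of the top of the grey round power button, 28 mm across, standing 9 mm above the top of the base at lamp (-60, -75, 84) mm, near the front right corner seen from the robot; the nearly shut panel covers it. z up.
- power_button (a joint): Travel of the power button in m: 0 out, 0.005 fully pressed (downwards); it springs back. About 2 N to start, 5 N fully down.
- cup: White paper cup, 80 mm across the rim, 95 mm high, standing beside the lamp on its left (lamp +y). Origin at the centre of its underside.
- phone: Black phone, 150 x 73 x 9 mm, lying to the right of the lamp (lamp -y). Origin at the centre of its underside, x along its length.
- tape: Roll of clear tape lying flat, 90 mm outside, 72 mm hole, 24 mm high, left of the lamp nearer the robot. Origin at the centre of its underside.

How it is judged:
By the outcome, as a careful person would: the job done as asked, in the order asked, and still so for the second after the job is handed in, with the robot touching nothing.
It also fails if it takes over 56 s, if anything falls off the work surface, if the arm or the gripper's body presses on something with over 40 N, if the wrist force passes 120 N, or if a joint passes its speed limit or range.

## Robot

A 7-joint arm with a two-finger parallel gripper is mounted at the origin on the work surface. World frame = base frame: x ahead of the robot, y to its left, z up, the work surface at z = 0. Lengths are in m, angles in rad, forces in N, time in s.
With the tool pointing down it reaches from about 0.35 to 0.9 m from the base axis. Payload 8.1 kg.
Tool frame: the origin (TCP) lies on the centre line of the jaws, within the pads' length; the fingertips stand manip.finger_overhang ahead of it and the grasp point (between the pads) lies 2 mm behind it (manip.finger_overhang is the distance from the TCP to the fingertips, in m); y points along the fingers, z is the direction in which the jaws open and shut, and the axes are right-handed (so a half turn about y gives the same grasp; the last joint's range is limited). The gripper opens to 85 mm and grips with 20 to 120 N. Pads are 22 mm wide; open, the fingers measure 114 mm over their backs; the gripper's body (76 mm by 85 mm) begins 54 mm behind the grasp point. The pads swing forward as they close: fully open they stand 13 mm farther back than shut.
Start: joints at [-1.346, 0.434, 0.025, 1.573, -0.012, 1.134, -0.075], TCP at [0.201, 0.592, 0.248] pointing down, gripper open.
Joint ranges: [-2.62, 2.62], [-0.44, 2.09], [-1.27, 1.32], [0.08, 2.57], [-1.32, 4.46], [0.12, 2], [-2.74, 2.74]. Speed limits (rad/s): [2.22, 2.22, 3.01, 3.01, 3.14, 3.14, 3.14].

## Interface

Orientations are given as [roll, pitch, yaw] about the fixed x, y, z axes, in that order (R = Rz(yaw) Ry(pitch) Rx(roll)).
In Python, from station import manip gives the robot as it stands.
- The arm moves only by the tool carry_out, never from a script. Its argument "rows" is a list of rows, each a list of 3 entries, a list of its own where there are three numbers: the turn, a rotation vector about the tool's x, y, z in degrees, then the shift along the tool's x, y, z in mm, then the closure, from 0 (fully open) to 1 (shut). A call has 1 to 5 rows; each row shifts and turns the commanded pose from where the row before left it, along the tool's axes as they then stand; what a row does not reach is not made up. A row lasts 1/10 s, in which the tool goes at most 50 mm and 8.59 degrees, less where a joint would pass 70% of its speed; a pose out of reach is approached as far as the arm can. A call with a gripper value outside its range is refused whole. The fingers move at their own pace and stop on an object; "newtons" is the grip in N (left out, the last holds). Time passes only in rows, so rows that do not move let the fingers close. It gives the time, the measured TCP pose, the force and the opening at its end, in the units of the state.
- manip.get_state(): the state, without advancing time (a new reading comes with each control period).
- manip.read_camera(name): name is "side" or "top" or "wrist"; returns the picture (384x512x3 uint8, blue, green, red); there is no depth.
- manip.camera_info(name): a dict with "vfov" (degrees; the focal length in pixels is half the picture's height over the tangent of half this angle, whatever the lens; pixels are square), "cx", "cy" (the principal point, pixels), "view" (4x4, takes a point from world to camera coordinates); the wrist camera has in their place "mount" (4x4, takes a point from camera to tool coordinates, whose origin is the TCP and whose axes are the tool frame's). Camera axes: x right, y up, looking along -z (the intrinsics and any distortion apply to the point x, -y, -z); pixel columns grow to the right and rows downward; lengths in m; the calibration is good to about 2 mm. A picture is of the moment at which its call begins: read the wrist's pose just before it. camera_info takes no time and is no camera call.
- manip.job_done(): hands the job in, once; it reports no verdict.
The state is a dict: "t": time; "joints": joint angles; "dq": joint speeds; "joint_efforts": joint torques, N m; "position": TCP position; "tcp_rot": TCP orientation; "ft_force": force on the tool from outside, world axes, zero at the start; "wrist_torque": the same for the moment, N m; "opening": finger opening in m.
Only numpy, scipy, OpenCV 4.12 (cv2) and the standard library are available. Lean on these libraries where they do the work, as an engineer would, in place of code of your own. Each camera call takes 0.05 s, during which the arm holds its last target.

## Working session

There is one attempt and no reset: what is moved stays moved. The work goes in short steps, Python scripts to look and compute and a tool call to move; the robot and the scene stay as the last step left them, time stands still between calls to the robot, and variables do not carry over. Pictures are saved under pics/ and viewed, and the job is handed in when it is done.

Besides the shell and the picture viewer there is one more tool, called after "Request:" as name(argument=value, ...) on one line, values as JSON. carry_out: Moves the arm, as the interface text tells. Its arguments: {"type":"object","properties":{"rows":{"type":"array","items":{"type":"array"}},"newtons":{"type":"number"}},"required":["rows"]}

```bash
ls; mkdir -p pics; python3 - <<'E'
from station import manip
import cv2
print(manip.get_state(), manip.finger_overhang)
for n in ("side","top","wrist"):
    print(n,manip.camera_info(n))
for n in ("side","top"):
    cv2.imwrite(f"pics/{n}0.png",manip.read_camera(n))
E
```

```text
pics
{'t': 0.0, 'joints': array([-1.34560545,  0.43522806,  0.02497273,  1.57412736, -0.0116001 ,
        1.13397227, -0.0750791 ]), 'dq': array([ 4.68302665e-04, -1.35327680e-03,  1.11239173e-03, -9.07960506e-05,
       -3.55651216e-04, -8.38786247e-04,  1.33287127e-04]), 'joint_efforts': array([ 7.79570037e-04, -6.70476651e+01,  1.02551725e+00, -3.16214132e+01,
        1.56389724e-02,  1.22608489e-02,  1.14299942e-05]), 'position': array([0.20111578, 0.59124454, 0.24751107]), 'tcp_rot': array([-1.57237981e+00, -1.44225724e-04, -3.27839805e-01]), 'ft_force': array([-0.21058546, -0.82156301, -0.27308215]), 'wrist_torque': array([0.00183107, 0.04015557, 0.03057332]), 'opening': 0.08542763041437844} 0.017
side {'vfov': 57.354971708082516, 'cx': 255.7790548961139, 'cy': 189.1552537717451, 'view': array([[-0.92381527, -0.38263791, -0.0123924 ,  0.60993792],
       [ 0.26418764, -0.66059578,  0.70272193, -0.20246961],
       [-0.27707442,  0.64591133,  0.71135668, -0.7476673 ],
       [ 0.        ,  0.        ,  0.        ,  1.        ]])}
top {'vfov': 43.82653450050823, 'cx': 254.4252383724903, 'cy': 193.8188885928352, 'view': array([[ 0.00533003, -0.99998255, -0.00254955,  0.0697675 ],
       [ 0.99954984,  0.00525242,  0.02953853, -0.61668774],
       [-0.02952462, -0.00270584,  0.99956039, -1.23525604],
       [ 0.        ,  0.        ,  0.        ,  1.        ]])}
wrist {'vfov': 61.832368752525966, 'cx': 257.11844404537135, 'cy': 189.31007845648531, 'mount': array([[-8.90923186e-04, -9.55991604e-01, -2.93392671e-01,
        -7.52963338e-02],
       [-6.37949973e-04,  2.93393271e-01, -9.55991622e-01,
        -1.25986546e-01],
       [ 9.99999400e-01, -6.64545255e-04, -8.71265686e-04,
         2.47680069e-04],
       [ 0.00000000e+00,  0.00000000e+00,  0.00000000e+00,
         1.00000000e+00]])}
```

View pics/side0.png

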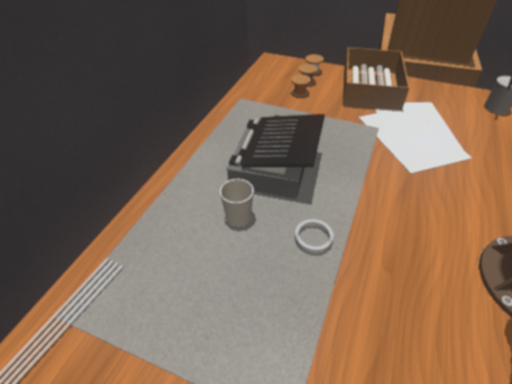

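View pics/top0.png

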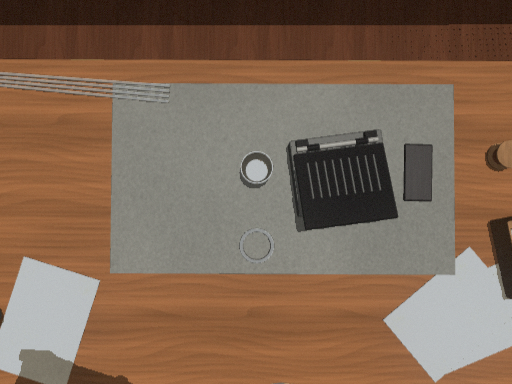

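```bash
python3 - <<'E'
import cv2
a=cv2.imread("pics/top0.png")[115:245,270:450]; cv2.imwrite("pics/topc.png",cv2.convertScaleAbs(cv2.resize(a,None,fx=4.4,fy=4.4,interpolation=cv2.INTER_CUBIC),alpha=2))
a=cv2.imread("pics/side0.png")[105:205,220:340]; cv2.imwrite("pics/sidec.png",cv2.convertScaleAbs(cv2.resize(a,None,fx=6,fy=6,interpolation=cv2.INTER_CUBIC),alpha=2))
E
```

```text
(no output)
```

View pics/topc.png

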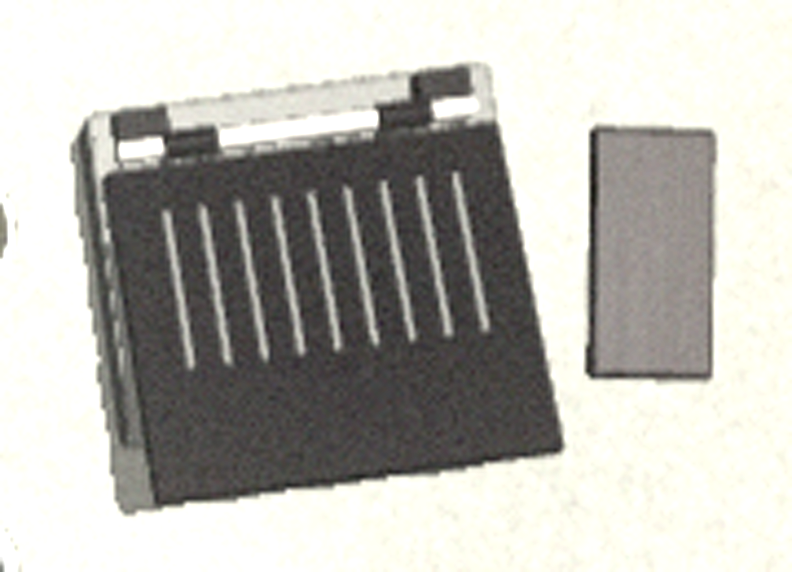

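View pics/sidec.png

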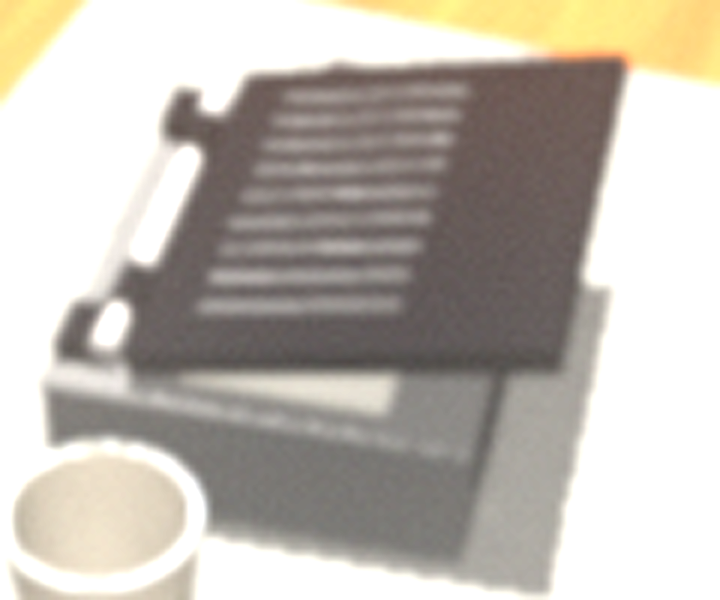

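```bash
cat > h.py <<'E'
import numpy as np, cv2
from scipy.optimize import least_squares
from scipy.spatial.transform import Rotation as R
from station import manip
def K(n):
    c=manip.camera_info(n); return 192/np.tan(np.radians(c['vfov']/2)),c['cx'],c['cy']
def proj(n,P,view=None):
    f,cx,cy=K(n); 
    V=manip.camera_info(n)['view'] if view is None else view
    p=np.c_[np.atleast_2d(P),np.ones(len(np.atleast_2d(P)))]@V.T
    return np.c_[cx+f*p[:,0]/-p[:,2], cy+f*-p[:,1]/-p[:,2]]
def wview():
    s=manip.get_state(); T=np.eye(4); T[:3,:3]=R.from_euler('xyz',s['tcp_rot']).as_matrix(); T[:3,3]=s['position']
    return np.linalg.inv(T@manip.camera_info('wrist')['mount'])
def lamp2w(q,P):
    P=np.atleast_2d(P)/1000
    return P@R.from_euler('z',q[2]).as_matrix().T+[q[0],q[1],0]
def panel2l(th,P): # panel coords (x to hinge, from hinge axis), mm -> lamp
    P=np.atleast_2d(P); c,s=np.cos(th),np.sin(th)
    # shut: x->+x lamp ; open: free edge up: panel -x goes to (-c, +s)
    return np.c_[80+P[:,0]*c+P[:,2]*s, P[:,1], 85-P[:,0]*s+P[:,2]*c]
E
cat > fit.py <<'E'
from h import *
t=lambda u,v:(u/4.4+270-.4,v/4.4+115-.4)
s=lambda u,v:(u/6+220-.4,v/6+105-.4)
obs=[('top','p',(-200,110,7),t(155,505)),('top','p',(-200,-110,7),t(565,450)),
('top','l',(105,115,75),t(92,112)),('top','l',(105,-115,75),t(490,62)),
('side','p',(-200,110,7),s(560,357)),('side','p',(-200,-110,7),s(628,60)),
('side','l',(-85,115,0),s(462,562)),('side','l',(-85,115,75),s(475,462)),('side','l',(105,115,75),s(45,380))]
def res(q):
    r=[]
    for n,k,P,o in obs:
        L=panel2l(q[3],P) if k=='p' else P
        r.append(proj(n,lamp2w(q,L))[0]-o)
    return np.array(r)
f=least_squares(lambda q:res(q).ravel(),[.65,-.2,0.1,.2],loss='soft_l1')
print(f.x,np.degrees(f.x[2:])); print(res(f.x).round(1))
for P in [(-200,0,0)]: print('edge',lamp2w(f.x,panel2l(f.x[3],P)))
E
python3 fit.py
```

```text
[ 0.65905992 -0.14077698  0.13419762  0.18176669] [ 7.6889573 10.4144643]
[[ 0.4 -0.1]
 [-0.1  0.4]
 [-1.2  0.1]
 [ 0.4 -0.4]
 [ 0.5  0.3]
 [ 0.5 -0.6]
 [-0.   2. ]
 [-0.1 -1.8]
 [-1.  -0.5]]
edge [[ 0.54340404 -0.15639157  0.12115349]]
```

Request:
carry_out(rows=[[[0, 8, 0], [30, 0, -30], 0], [[0, 8, 0], [30, 0, -35], 0], [[0, 8, 0], [30, 0, -40], 0], [[0, 8, 0], [20, 0, -40], 0]])

```text
t: 0.5
position: [0.222, 0.413, 0.2478]
tcp_rot: [-1.571, -0.001, -0.896]
ft_force: [-0.6, 0.1, 1.1]
opening: 0.0852
```

```bash
cat >> h.py <<'E'
def pose():
    s=manip.get_state(); return s['position'],R.from_euler('xyz',s['tcp_rot'])
def predict(p,r,rows,before=True):
    for t,sh,*_ in rows:
        if before: p=p+r.apply(np.array(sh)/1000); r=r*R.from_rotvec(t,degrees=True)
        else: r=r*R.from_rotvec(t,degrees=True); p=p+r.apply(np.array(sh)/1000)
    return p,r
def target(edge_q,th,off=(0,0,0)):
    "tool pose in line with panel at angle th, TCP at panel coords off(mm)"
    p=lamp2w(edge_q,panel2l(th,off))[0]
    y=np.array([np.cos(edge_q[2])*np.cos(th),np.sin(edge_q[2])*np.cos(th),-np.sin(th)])
    x=np.array([np.sin(edge_q[2]),-np.cos(edge_q[2]),0]); z=np.cross(x,y)
    return p,R.from_matrix(np.c_[x,y,z])
def plan(pt,rt,n,start=None):
    p,r=pose() if start is None else start
    out=[]
    w=(r.inv()*rt).as_rotvec(degrees=True); 
    for i in range(n):
        w_=w/n; sh=r.inv().apply((pt-p)/(n-i))*1000
        row=[w_.round(1).tolist(),sh.round(0).tolist()]; out.append(row)
        p,r=predict(p,r,[row])
    return out,p,r
E
python3 - <<'E'
from h import *
p,r=pose();print(p,r.as_euler('xyz',degrees=True))
p0=np.array([.20111578,.59124454,.24751107]); r0=R.from_euler('xyz',[-1.57237981e+00, -1.44225724e-04, -3.27839805e-01])
rows=[[[0,8,0],[30,0,-30]],[[0,8,0],[30,0,-35]],[[0,8,0],[30,0,-40]],[[0,8,0],[20,0,-40]]]
for b in (True,False):
    a=predict(p0,r0,rows,b); print(a[0],a[1].as_euler('xyz',degrees=True))
E
```

```text
[0.22199666 0.41300422 0.24776394] [-9.00227594e+01 -6.54759182e-02 -5.13259650e+01]
[0.22019663 0.41551044 0.24777556] [-9.00725618e+01 -5.50857893e-02 -5.07838088e+01]
[0.19555345 0.41456515 0.24778622] [-9.00725618e+01 -5.50857893e-02 -5.07838088e+01]
```

```bash
python3 - <<'E'
from h import *
q=[.659,-.1408,.1342]
_,rt=target(q,np.pi/2)
a,p,r=plan(np.array([.40,.12,.25]),rt,8)
print(a)
b,p,r=plan(np.array([.40,-.19,.25]),rt,7,(p,r)); print(b,p,r.as_euler('xyz',degrees=True))
E
```

```text
[[[0.0, 3.9, 0.0], [42.0, -0.0, -6.0]], [[0.0, 3.9, 0.0], [43.0, -0.0, -3.0]], [[0.0, 3.9, 0.0], [43.0, -0.0, 0.0]], [[0.0, 3.9, 0.0], [43.0, -0.0, 3.0]], [[0.0, 3.9, 0.0], [42.0, -0.0, 6.0]], [[0.0, 3.9, 0.0], [42.0, -1.0, 9.0]], [[0.0, 3.9, 0.0], [41.0, -0.0, 13.0]], [[0.0, 3.9, 0.0], [40.0, -1.0, 15.0]]]
[[[-0.0, -0.0, 0.0], [44.0, 0.0, -6.0]], [[-0.0, -0.0, 0.0], [44.0, 0.0, -6.0]], [[-0.0, -0.0, 0.0], [44.0, 0.0, -6.0]], [[-0.0, -0.0, 0.0], [44.0, 0.0, -6.0]], [[-0.0, -0.0, 0.0], [44.0, 0.0, -5.0]], [[-0.0, -0.0, 0.0], [44.0, 0.0, -6.0]], [[-0.0, -0.0, 0.0], [44.0, 1.0, -5.0]]] [ 0.40047581 -0.19040542  0.24952417] [-8.99855493e+01 -6.77957306e-02 -8.25259866e+01]
```

Request:
carry_out(rows=[[[0, 4, 0], [42, 0, -6], 0], [[0, 4, 0], [43, 0, -3], 0], [[0, 4, 0], [43, 0, 0], 0], [[0, 4, 0], [43, 0, 3], 0], [[0, 4, 0], [42, 0, 6], 0]])

```text
t: 1.0
position: [0.3317, 0.2312, 0.2483]
tcp_rot: [-1.571, 0.0, -1.238]
ft_force: [0.9, 0.4, -0.8]
opening: 0.0851
```

Request:
carry_out(rows=[[[0, 4, 0], [42, 0, 9], 0], [[0, 4, 0], [41, 0, 13], 0], [[0, 3, 0], [40, 0, 15], 0], [[0, 0, 0], [44, 0, -6], 0], [[0, 0, 0], [44, 0, -6], 0]])

```text
t: 1.5
position: [0.4001, 0.0331, 0.2482]
tcp_rot: [-1.571, -0.0, -1.428]
ft_force: [0.7, 0.4, -0.0]
opening: 0.0852
```

Request:
carry_out(rows=[[[0, 0, 0], [44, 0, -6], 0], [[0, 0, 0], [44, 0, -6], 0], [[0, 0, 0], [44, 0, -6], 0], [[0, 0, 0], [44, 0, -6], 0], [[0, 0, 0], [44, 0, -6], 0]])

```text
t: 2.0
position: [0.4014, -0.1887, 0.2484]
tcp_rot: [-1.57, 0.0, -1.427]
ft_force: [0.9, -0.6, 0.3]
opening: 0.0857
```

Request:
carry_out(rows=[[[7, 0, 0], [0, 0, 0], 0], [[7, 0, 0], [0, 0, 0], 0], [[7, 0, 0], [0, 0, 0], 0], [[7, 0, 0], [0, 0, 0], 0], [[7, 0, 0], [0, 0, 0], 0]])

```text
t: 2.5
position: [0.4013, -0.188, 0.2482]
tcp_rot: [-0.956, -0.001, -1.43]
ft_force: [0.2, 0.1, 2.4]
opening: 0.0854
```

Request:
carry_out(rows=[[[8, 0, 0], [0, 0, 0], 0], [[8, 0, 0], [0, 0, 0], 0], [[8, 0, 0], [0, 0, 0], 0], [[8, 0, 0], [0, 0, 0], 0], [[0, 0, 0], [0, 0, 0], 0]])

```text
t: 3.0
position: [0.3975, -0.1809, 0.2555]
tcp_rot: [-0.693, 0.032, -1.395]
ft_force: [-0.3, 0.2, 0.4]
opening: 0.0858
```

```bash
python3 - <<'E'
from h import *
V=wview(); np.save('v1.npy',V); im=manip.read_camera('wrist'); cv2.imwrite('pics/w1.png',im)
cv2.imwrite('pics/w1b.png',cv2.convertScaleAbs(cv2.resize(im,(768,576),interpolation=cv2.INTER_CUBIC),alpha=1.8))
p,r=pose();print(p,r.as_euler('xyz',degrees=True),manip.get_state()['joints'])
E
```

```text
[ 0.39769392 -0.18098222  0.25538158] [-39.82410553   1.86609439 -80.01188795] [-0.64747164 -0.42372753  1.27124998  2.55103518 -1.09782269  0.28987128
  1.88287883]
```

View pics/w1b.png

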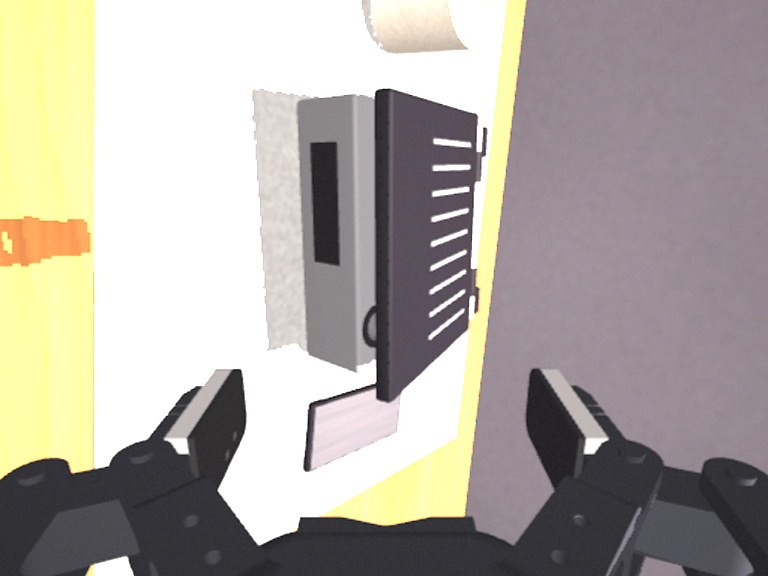

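```bash
python3 - <<'E'
from h import *
q=[.659,-.1408,.1342]
_,rt=target(q,np.radians(30))
a,p,r=plan(np.array([.49,-.165,.27]),rt,4)
print(a)
q=[.6591,-.1408,.1342]; V=np.load('v1.npy')
P=panel2l(.1818,[(-200,110,7),(-200,-110,7),(-200,110,-7),(-200,-110,-7)])
print(proj('wrist',lamp2w(q,P),V)*1.5)
E
```

```text
[[[2.5, -0.1, -0.7], [-0.0, 16.0, 18.0]], [[2.5, -0.1, -0.7], [-0.0, 16.0, 17.0]], [[2.5, -0.1, -0.7], [-1.0, 17.0, 16.0]], [[2.5, -0.1, -0.7], [-0.0, 18.0, 16.0]]]
[[381.33662446  89.19476668]
 [381.34405595 404.53330928]
 [362.59658399  90.74687389]
 [365.33546056 400.12624359]]
```

Request:
carry_out(rows=[[[2.5, 0, -0.7], [0, 16, 18], 0], [[2.5, 0, -0.7], [0, 16, 17], 0], [[2.5, 0, -0.7], [0, 17, 16], 0], [[2.5, 0, -0.7], [0, 18, 16], 0], [[0, 0, 0], [0, 0, 0], 0]])

```text
t: 3.55
position: [0.4828, -0.1851, 0.3148]
tcp_rot: [-0.585, 0.02, -1.405]
ft_force: [-0.7, -0.3, -0.6]
opening: 0.0855
```

```bash
cat > fit2.py <<'E'
exec(open('fit.py').read().split('def res')[0])
V=np.load('v1.npy')
w=[((-200,110,7),(388,92)),((-200,-110,7),(391,397)),((-200,110,-7),(376,92)),((-200,-110,-7),(377,396))]
def res2(q):
    r=[proj(n,lamp2w(q,panel2l(q[3],P) if k=='p' else P))[0]-o for n,k,P,o in obs]
    r+=[0.7*(proj('wrist',lamp2w(q,panel2l(q[3],P)),V)[0]-np.array(o)/1.5) for P,o in w]
    r+=[.7*(proj('wrist',lamp2w(q,P),V)[0]-np.array(o)/1.5) for P,o in [((-85,115,75),(357,97)),((-85,115,0),(299,103)),((-85,-115,75),(357,370)),((-85,-115,0),(310,353))]]
    return np.array(r)
f=least_squares(lambda q:res2(q).ravel(),[.65,-.2,0.1,.2],loss='soft_l1')
print(f.x,np.degrees(f.x[2:])); print(res2(f.x).round(1))
print('edge',lamp2w(f.x,panel2l(f.x[3],(-200,0,0))))
E
python3 fit2.py; python3 -c "
from h import *
p,r=pose();print(p,r.as_euler('xyz',degrees=True),manip.get_state()['joints'])"
```

```text
[ 0.66138317 -0.13986904  0.13991892  0.20350746] [ 8.01676365 11.66011841]
[[ 0.4 -1.2]
 [ 0.2 -1.3]
 [-1.8 -0.5]
 [-0.3 -1.6]
 [-0.5 -1.2]
 [-0.8 -2.1]
 [-0.7  1.9]
 [-0.8 -1.9]
 [-1.8 -0.3]
 [ 0.6 -1.3]
 [-0.9  3.4]
 [-2.8 -0.6]
 [-2.   1.9]
 [-0.9 -1.6]
 [-4.  -0.7]
 [ 1.2  2.9]
 [-3.6  0.9]]
edge [[ 0.54664282 -0.15602898  0.12542113]]
[ 0.4828273  -0.18514873  0.31481696] [-33.54345964   1.1265917  -80.49649759] [-0.8250286  -0.43615485  1.28107978  2.44065938 -1.31159109  0.22009799
  1.97636647]
```

```bash
cat > fk.py <<'E'
from h import *
import itertools
S=[([-1.34560545,0.43522806,0.02497273,1.57412736,-0.0116001,1.13397227,-0.0750791],[0.20111578,0.59124454,0.24751107],[-1.57237981,-1.44225724e-04,-3.27839805e-01]),
([-0.64747164,-0.42372753,1.27124998,2.55103518,-1.09782269,0.28987128,1.88287883],[0.39769392,-0.18098222,0.25538158],np.radians([-39.82410553,1.86609439,-80.01188795])),
([-0.8250286,-0.43615485,1.28107978,2.44065938,-1.31159109,0.22009799,1.97636647],[0.4828273,-0.18514873,0.31481696],np.radians([-33.54345964,1.1265917,-80.49649759]))]
def T(rot=None,p=(0,0,0)):
    M=np.eye(4); M[:3,3]=p
    if rot is not None: M[:3,:3]=rot.as_matrix()
    return M
rz=lambda a:T(R.from_euler('z',a)); ry=lambda a:T(R.from_euler('y',a)); t=lambda x,z:T(None,(x,0,z))
TOOL=T(R.from_matrix(np.array([[0,0,1],[1,0,0],[0,1,0]]).T.T)) # placeholder
def fk(q,s,x):
    h,a,b,c,e,e3,e2,o1,o7=x[:9]
    M=t(0,h)@rz(s[0]*q[0]+o1)@t(e2,0)@ry(q[1])@rz(s[1]*q[2])@t(e,a)@ry(q[3])@t(-e3,0)@rz(s[2]*q[4])@t(0,b)@ry(q[5])@t(x[9],c)@rz(s[3]*q[6]+o7)
    # local z = tool y ; local x = tool z (down, planar) up to o7
    B=np.zeros((4,4)); B[3,3]=1; B[:3,1]=[0,0,1]; B[:3,2]=[1,0,0]; B[:3,0]=[0,1,0]
    return M@B
if __name__=='__main__':
    out=[]
    for s in itertools.product([1,-1],repeat=4):
        for o1 in (0,1.57,3.14,-1.57):
          for o7 in (0,1.57,3.14,-1.57):
            def r(x):
                v=[]
                for q,p,e in S:
                    M=fk(q,s,x); v+=list((M[:3,3]-p)); v+=list(.3*(M[:3,:3]-R.from_euler('xyz',e).as_matrix()).ravel())
                v+=list(1e-3*np.array(x)[[4,5,6,9]])
                return v
            f=least_squares(r,[.33,.4,.4,.3,0,0,0,o1,o7,0]); out.append((f.cost,s,f.x.round(4)))
    out.sort(key=lambda o:o[0])
    for o in out[:6]: print(o)
E
python3 fk.py
```

```text
(np.float64(0.0004327633836534355), (-1, -1, -1, -1), array([ 0.8121,  0.2812,  0.651 ,  0.2825,  0.0623, -0.258 , -0.134 ,
       -0.0424,  3.1106, -0.1031]))
(np.float64(0.00043276338365344594), (-1, -1, -1, -1), array([ 0.8121,  0.2812,  0.651 ,  0.2825,  0.0623, -0.258 , -0.134 ,
       -0.0424, -3.1726, -0.1031]))
(np.float64(0.0004327633836534468), (-1, -1, -1, -1), array([ 0.8121,  0.2812,  0.651 ,  0.2825,  0.0623, -0.258 , -0.134 ,
       -0.0424, -3.1726, -0.1031]))
(np.float64(0.00043276338365346866), (-1, -1, -1, -1), array([ 0.8121,  0.2812,  0.651 ,  0.2825,  0.0623, -0.258 , -0.134 ,
       -0.0424,  3.1106, -0.1031]))
(np.float64(0.0004327633836535592), (-1, -1, -1, -1), array([ 0.8121,  0.2812,  0.651 ,  0.2825,  0.0623, -0.258 , -0.134 ,
       -0.0424,  3.1106, -0.1031]))
(np.float64(0.0004327633836535762), (-1, -1, -1, -1), array([ 0.8121,  0.2812,  0.651 ,  0.2825,  0.0623, -0.258 , -0.134 ,
       -0.0424, -3.1726, -0.1031]))
```

Request:
carry_out(rows=[[[-8, 0, 0], [0, 0, 0], 0], [[-8, 0, 0], [0, 0, 0], 0], [[-8, 0, 0], [0, 0, 0], 0], [[0, 0, 0], [0, 0, 0], 0]])

```text
t: 3.95
position: [0.4873, -0.1845, 0.3297]
tcp_rot: [-0.792, 0.002, -1.396]
ft_force: [0.3, -0.6, -0.0]
opening: 0.0854
```

```bash
cat > samp.py <<'E'
from h import *
import json
s=manip.get_state(); d=[s['joints'].tolist(),s['position'].tolist(),s['tcp_rot'].tolist()]
open('samples.jsonl','a').write(json.dumps(d)+'\n'); print(s['t'],np.round(d[0],3),np.round(d[1],4),np.degrees(d[2]).round(1))
E
python3 samp.py
```

```text
3.95 [-0.414 -0.162  0.929  2.275 -0.833  0.491  1.379] [ 0.4873 -0.1845  0.3297] [-45.4   0.1 -80. ]
```

Request:
carry_out(rows=[[[-8, 0, 0], [0, 0, 0], 0], [[-8, 0, 0], [0, 0, 0], 0], [[-8, 0, 0], [0, 0, 0], 0], [[-8, 0, 0], [0, 0, 0], 0], [[0, 0, 0], [0, 0, 0], 0]])

```text
t: 4.45
position: [0.4905, -0.179, 0.3316]
tcp_rot: [-1.295, 0.005, -1.381]
ft_force: [0.3, 0.9, -0.7]
opening: 0.0852
```

```bash
python3 samp.py
```

```text
4.45 [-0.23   0.058  0.619  1.913 -0.227  0.963  0.683] [ 0.4905 -0.179   0.3316] [-74.2   0.3 -79.1]
```

Request:
carry_out(rows=[[[0, 0, 0], [0, 0, 45], 0], [[0, 0, 0], [0, 0, 45], 0], [[0, 0, 0], [0, -40, 0], 0], [[0, 0, 0], [0, -40, 0], 0], [[0, 0, 0], [0, 0, 0], 0]])

```text
t: 4.95
position: [0.552, -0.1714, 0.4377]
tcp_rot: [-1.282, 0.005, -1.386]
ft_force: [0.8, -0.8, -0.2]
opening: 0.0855
```

```bash
python3 samp.py
```

```text
4.95 [-0.263  0.106  0.634  1.615 -0.23   1.202  0.601] [ 0.552  -0.1714  0.4377] [-73.5   0.3 -79.4]
```

```bash
cat > fk2.py <<'E'
from fk import *
import json
D=S+[tuple(json.loads(l)) for l in open('samples.jsonl')]
# general POE fit: axes wi, points pi, home from start guess; structured init
def build(x):
    s=(-1,-1,-1,-1); return lambda q: fkg(q,x)
def fkg(q,x):
    M=np.eye(4)
    h,a,b,c=x[:4]; offs=x[4:11]; lat=x[11:]
    sg=[-1,1,-1,1,-1,1,-1]
    M=t(0,h)
    tr=[(0,0),(0,0),(0,a),(0,0),(0,b),(0,0),(0,0)]
    for i in range(7):
        an=sg[i]*q[i]+offs[i]
        M=M@(rz(an) if i%2==0 else ry(an))
        M=M@T(None,(lat[2*i],lat[2*i+1],tr[i][1]))
    M=M@t(0,c)
    B=np.zeros((4,4)); B[3,3]=1; B[:3,1]=[0,0,1]; B[:3,2]=[1,0,0]; B[:3,0]=[0,1,0]
    return M@B
def fit():
    best=None
    for o7 in (0,np.pi):
        def r(x):
            v=[]
            for q,p,e in D:
                M=fkg(q,x); v+=list((M[:3,3]-p)*1000); v+=list(300*(M[:3,:3]-R.from_euler('xyz',e).as_matrix()).ravel())
            v+=list(.3*x[11:]*100)+list(x[4:11]*np.array([0,1,1,1,1,1,0])*100)
            return v
        x0=np.r_[.33,.4,.4,.3,np.zeros(6),o7,np.zeros(14)]
        f=least_squares(r,x0)
        if best is None or f.cost<best.cost: best=f
    return best
if __name__=='__main__':
    f=fit(); print(f.cost); print(f.x[:4].round(3),f.x[4:11].round(3)); print(f.x[11:].reshape(7,2).round(3))
    for q,p,e in D:
        M=fkg(q,f.x); print(((M[:3,3]-p)*1000).round(1), np.degrees((R.from_matrix(M[:3,:3]).inv()*R.from_euler('xyz',e)).magnitude()).round(2))
    np.save('fk.npy',f.x)
E
python3 fk2.py
```

```text
0.3427407303984942
[0.273 0.558 0.427 0.351] [ 0.     0.    -0.    -0.     0.     0.     3.142]
[[-0.001 -0.017]
 [-0.001 -0.017]
 [ 0.001 -0.008]
 [ 0.    -0.008]
 [-0.001 -0.001]
 [ 0.001 -0.001]
 [ 0.002  0.001]]
[-0.  0.  0.] 0.0
[-0.  0. -0.] 0.0
[ 0. -0.  0.] 0.0
[ 0.  0. -0.] 0.0
[ 0.1 -0.  -0. ] 0.0
[-0.1 -0.  -0. ] 0.0
```

```bash
cat > ik.py <<'E'
from fk2 import *
X=np.load('fk.npy')
lo=np.array([-2.62,-.44,-1.27,.08,-1.32,.12,-2.74]);hi=np.array([2.62,2.09,1.32,2.57,4.46,2,2.74])
def ik(p,r,q0,wn=0.0,qn=None):
    Rm=r.as_matrix()
    def f(q):
        M=fkg(q,X); v=list((M[:3,3]-p)*10)+list(3*(M[:3,:3]-Rm).ravel())
        if qn is not None: v+=list(wn*(q-qn))
        return v
    s=least_squares(f,np.clip(q0,lo+.01,hi-.01),bounds=(lo,hi)); M=fkg(s.x,X)
    return s.x,np.linalg.norm(M[:3,3]-p)*1000,np.degrees((R.from_matrix(M[:3,:3]).inv()*r).magnitude())
def wristpos(q): pass
if __name__=='__main__':
    q=[.6605,-.1405,.138]; rng=np.random.default_rng(0)
    flip=R.from_euler('y',180,degrees=True)
    for name,th,al in [('pinch12',11,11),('a20',11,20),('a30',11,30),('a40',11,40),('p30',30,30),('p45',45,45),('p60',60,60),('p65',65,65)]:
        p,_=target(q,np.radians(th),(-200,0,0)); _,r=target(q,np.radians(al))
        sols=[]
        for fl in (0,1):
            rr=r*flip if fl else r
            for k in range(25):
                s,e,a=ik(p,rr,rng.uniform(lo,hi))
                if e<1 and a<.5: sols.append((fl,*s.round(1)))
        print(name,len(sols)); 
        for s in sorted(set(sols))[:8]: print('   ',np.array(s))
E
python3 ik.py
```

```text
pinch12 25
    [ 0.   1.   1.1 -0.5  2.6  3.8  1.3 -2.5]
    [ 0.   1.1  1.1 -0.6  2.5  3.8  1.3 -2.5]
    [ 0.   1.1  1.1 -0.6  2.5  3.8  1.3 -2.4]
    [ 0.   1.2  1.1 -0.7  2.5  3.7  1.2 -2.4]
    [ 0.   1.2  1.1 -0.7  2.5  3.8  1.2 -2.4]
    [ 0.   1.4  1.4 -1.1  2.5  3.5  0.9 -1.9]
    [ 0.   1.5  1.5 -1.2  2.5  3.3  0.9 -1.7]
    [ 0.   1.5  1.5 -1.2  2.5  3.4  0.9 -1.8]
a20 24
    [ 0.   1.   0.9 -0.5  2.6  3.7  1.1 -2.7]
    [ 0.   1.1  0.9 -0.7  2.5  3.6  1.  -2.5]
    [ 0.   1.1  0.9 -0.6  2.5  3.6  1.1 -2.6]
    [ 0.   1.4  1.2 -1.2  2.5  3.2  0.9 -1.9]
    [ 0.   1.4  1.2 -1.1  2.5  3.3  0.9 -2.1]
    [ 1.   0.7  0.8 -0.2  2.6  3.8  1.3  0.3]
    [ 1.   0.8  0.8 -0.3  2.6  3.7  1.2  0.3]
    [ 1.   0.9  0.8 -0.5  2.6  3.7  1.2  0.4]
a30 17
    [ 0.   1.1  0.8 -0.8  2.5  3.4  0.8 -2.6]
    [ 0.   1.3  0.9 -1.1  2.5  3.1  0.7 -2.2]
    [ 0.   1.4  1.  -1.2  2.5  3.   0.7 -1.9]
    [ 0.   1.4  1.1 -1.3  2.5  2.9  0.7 -1.8]
    [ 1.   0.2  0.7  0.5  2.6  3.9  1.3 -0.2]
    [1.  0.5 0.6 0.  2.5 3.8 1.1 0. ]
    [ 1.   0.6  0.6 -0.1  2.5  3.8  1.   0.1]
    [ 1.   0.7  0.6 -0.2 
[... 1187 characters left out ...]
.3]
    [ 0.  -0.2  0.3  0.5  2.  -0.7  0.5  0.9]
    [ 0.  -0.2  0.3  0.6  2.  -0.7  0.6  1. ]
    [ 0.  -0.1  0.3  0.4  2.  -0.6  0.5  0.9]
    [ 0.   0.1  0.3  0.2  1.9 -0.5  0.5  0.8]
    [ 0.   0.4  0.3 -0.2  1.9 -0.3  0.5  0.6]
    [ 0.   0.5  0.3 -0.4  1.9 -0.2  0.5  0.5]
    [ 0.   0.5  0.3 -0.4  1.9 -0.1  0.5  0.5]
p65 25
    [ 0.  -0.3  0.3  0.6  1.9 -0.6  0.7  0.8]
    [ 0.  -0.2  0.3  0.5  1.8 -0.6  0.7  0.8]
    [ 0.  -0.1  0.3  0.5  1.8 -0.5  0.7  0.7]
    [ 0.   0.1  0.3  0.1  1.8 -0.3  0.6  0.6]
    [ 0.   0.2  0.3 -0.   1.8 -0.2  0.6  0.5]
    [ 0.   0.3  0.3 -0.2  1.8 -0.2  0.6  0.4]
    [ 0.   0.5  0.3 -0.4  1.8 -0.   0.6  0.3]
    [ 0.   0.7  0.4 -0.7  1.8  0.2  0.6  0.1]
```

```bash
cat > sim.py <<'E'
from ik import *
def jac(q):
    M=fkg(q,X); J=np.zeros((6,7))
    for i in range(7):
        d=np.zeros(7); d[i]=1e-6; N=fkg(q+d,X)
        J[:3,i]=(N[:3,3]-M[:3,3])/1e-6
        J[3:,i]=R.from_matrix(N[:3,:3]@M[:3,:3].T).as_rotvec()/1e-6
    return J,M
def go(q,p,r,lam=1e-3,nit=6,kn=0.0,qm=None,clip=True,mx=None):
    q=q.copy()
    for _ in range(nit):
        J,M=jac(q); e=np.r_[p-M[:3,3],(r*R.from_matrix(M[:3,:3]).inv()).as_rotvec()]
        Ji=J.T@np.linalg.inv(J@J.T+lam**2*np.eye(6))
        dq=Ji@e
        if kn: dq+=(np.eye(7)-Ji@J)@(kn*(qm-q))
        q=q+dq
        if clip: q=np.clip(q,lo,hi)
    return q
H=[]
def add(s): H.append(s)
rowsets=[
[[[0,8,0],[30,0,-30]],[[0,8,0],[30,0,-35]],[[0,8,0],[30,0,-40]],[[0,8,0],[20,0,-40]],
[[0,4,0],[42,0,-6]],[[0,4,0],[43,0,-3]],[[0,4,0],[43,0,0]],[[0,4,0],[43,0,3]],[[0,4,0],[42,0,6]],
[[0,4,0],[42,0,9]],[[0,4,0],[41,0,13]],[[0,3,0],[40,0,15]]]+[[[0,0,0],[44,0,-6]]]*7+[[[7,0,0],[0,0,0]]]*5+[[[8,0,0],[0,0,0]]]*4+[[[0,0,0],[0,0,0]]],
[[[2.5,0,-.7],[0,16,18]],[[2.5,0,-.7],[0,16,17]],[[2.5,0,-.7],[0,17,16]],[[2.5,0,-.7],[0,18,16]]],
[[[-8,0,0],[0,0,0]]]*3,[[[-8,0,0],[0,0,0]]]*4,
[[[0,0,0],[0,0,45]]]*2+[[[0,0,0],[0,-40,0]]]*2]
if __name__=='__main__':
  np.set_printoptions(suppress=True,precision=2)
  meas=[D[1],D[2],D[3],D[4],D[5]]
  for kn,qm in [(0,None),(.02,(lo+hi)/2),(.1,(lo+hi)/2),(.02,np.array(D[0][0])),(.1,np.array(D[0][0]))]:
    q=np.array(D[0][0]); p,r=np.array(D[0][1]),R.from_euler('xyz',D[0][2]); print('kn',kn)
    for rs,m in zip(rowsets,meas):
        for row in rs:
            p,r=predict(p,r,[row]); q=go(q,p,r,kn=kn,qm=qm)
        print(q,np.array(m[0]))
        q=np.array(m[0]); p,r=np.array(m[1]),R.from_euler('xyz',m[2])
E
python3 sim.py
```

```text
kn 0
[-0.82 -0.44  0.22  2.57 -1.32  0.12  2.74] [-0.65 -0.42  1.27  2.55 -1.1   0.29  1.88]
[-0.69 -0.44  0.29  2.57 -1.32  0.12  2.74] [-0.83 -0.44  1.28  2.44 -1.31  0.22  1.98]
[-0.3  -0.06  0.78  2.15 -0.52  0.65  1.01] [-0.41 -0.16  0.93  2.28 -0.83  0.49  1.38]
[-0.21  0.09  0.6   1.88 -0.19  1.01  0.65] [-0.23  0.06  0.62  1.91 -0.23  0.96  0.68]
[-0.26  0.12  0.63  1.61 -0.23  1.21  0.6 ] [-0.26  0.11  0.63  1.62 -0.23  1.2   0.6 ]
kn 0.02
[ 0.72  0.3   0.5   2.57 -1.32  1.22  2.74] [-0.65 -0.42  1.27  2.55 -1.1   0.29  1.88]
[-0.93 -0.44  0.92  2.57 -1.32  0.12  2.43] [-0.83 -0.44  1.28  2.44 -1.31  0.22  1.98]
[-0.34 -0.07  0.82  2.15 -0.51  0.64  1.  ] [-0.41 -0.16  0.93  2.28 -0.83  0.49  1.38]
[-0.1   0.09  0.47  1.87 -0.18  1.01  0.63] [-0.23  0.06  0.62  1.91 -0.23  0.96  0.68]
[-0.03  0.12  0.35  1.6  -0.19  1.2   0.56] [-0.26  0.11  0.63  1.62 -0.23  1.2   0.6 ]
kn 0.1
[ 0.85  0.29  0.34  2.57 -1.32  1.17  2.74] [-0.65 -0.42  1.27  2.55 -1.1   0.29  1.88]
[-0.9  -0.41  1.32  2.57  1.06  0.12 -0.34] [-0.83 -0.44  1.28  2.44 -1.31  0.22  1.98]
[-1.01 -0.44  1.18  2.17
[... 434 characters left out ...]
08  0.87  2.16 -0.49  0.64  0.99] [-0.41 -0.16  0.93  2.28 -0.83  0.49  1.38]
[-0.31  0.09  0.71  1.89 -0.21  1.01  0.66] [-0.23  0.06  0.62  1.91 -0.23  0.96  0.68]
[-0.29  0.12  0.65  1.61 -0.23  1.21  0.6 ] [-0.26  0.11  0.63  1.62 -0.23  1.2   0.6 ]
kn 0.1
[-0.73 -0.44  1.31  2.57  0.4   0.12  0.56] [-0.65 -0.42  1.27  2.55 -1.1   0.29  1.88]
[-0.98 -0.44  1.32  2.57  0.16  0.12  0.53] [-0.83 -0.44  1.28  2.44 -1.31  0.22  1.98]
[-0.85 -0.26  1.18  2.17 -0.1   0.59  0.61] [-0.41 -0.16  0.93  2.28 -0.83  0.49  1.38]
[-0.43  0.09  0.84  1.89 -0.22  1.02  0.68] [-0.23  0.06  0.62  1.91 -0.23  0.96  0.68]
[-0.32  0.12  0.69  1.62 -0.24  1.21  0.61] [-0.26  0.11  0.63  1.62 -0.23  1.2   0.6 ]
```

```bash
cat > s2.py <<'E'
from sim import *
np.set_printoptions(suppress=True,precision=2)
q=[.6605,-.1405,.138]; rng=np.random.default_rng(1)
flip=R.from_euler('y',180,degrees=True)
def hook(th,al,y,back,s=180,gap=3):
    "TCP pose: fingertip upper corner (17 ahead,14.5 up) at panel pt (-s,y,-7-gap)"
    c=lamp2w(q,panel2l(np.radians(th),(-s,y,-7-gap)))[0]
    _,r=target(q,np.radians(al)); 
    p=c-r.apply([0,.017,.0145])-r.apply([0,back/1000,0]); return p,r
if __name__=='__main__':
  for y in (0,-40,-70):
    for al in (12,20):
      for back in (45,0):
        p,r=hook(11,al,y,back); n={0:[],1:[]}
        for fl in (0,1):
            rr=r*flip if fl else r
            for k in range(25):
                s,e,a=ik(p,rr,rng.uniform(lo,hi))
                if e<1 and a<.5: n[fl].append(s)
        print(y,al,back,p.round(3),[ (len(v), np.min(v,0) if v else 0, np.max(v,0) if v else 0) for v in n.values()])
E
python3 s2.py
```

```text
0 12 45 [ 0.5  -0.16  0.11] [(8, array([ 1.68,  1.64, -1.27,  2.57,  3.24,  0.78, -1.5 ]), array([ 1.68,  1.64, -1.27,  2.57,  3.24,  0.78, -1.5 ])), (10, array([ 1.65,  1.56, -1.21,  2.57,  3.34,  0.79,  1.5 ]), array([ 1.65,  1.56, -1.21,  2.57,  3.34,  0.79,  1.5 ]))]
0 12 0 [ 0.54 -0.16  0.1 ] [(6, array([ 1.07,  1.13, -1.19,  2.51,  3.37,  0.86, -2.46]), array([ 1.52,  1.56, -0.56,  2.54,  3.81,  1.31, -1.69])), (17, array([ 0.59,  1.04, -1.07,  2.51,  3.52,  0.92,  0.3 ]), array([1.45, 1.43, 0.03, 2.57, 3.89, 1.73, 1.22]))]
0 20 45 [ 0.5  -0.16  0.12] [(0, 0, 0), (0, 0, 0)]
0 20 0 [ 0.54 -0.16  0.1 ] [(7, array([ 0.92,  0.92, -1.18,  2.53,  3.22,  0.87, -2.68]), array([ 1.44,  1.33, -0.42,  2.56,  3.72,  1.24, -1.84])), (12, array([ 0.71,  0.88, -1.18,  2.52,  3.21,  0.85,  0.3 ]), array([ 1.45,  1.32, -0.16,  2.57,  3.79,  1.38,  1.3 ]))]
-40 12 45 [ 0.51 -0.2   0.11] [(7, array([ 1.26,  1.08, -1.27,  2.49,  3.26,  0.61, -2.53]), array([ 1.75,  1.59, -0.55,  2.52,  3.98,  1.18, -1.56])), (9, array([ 0.55,  1.  , -0.57,  2.51,  3.98,  1.15,  0.18]), array([1.28, 1.08, 0.35, 2.5
[... 1187 characters left out ...]
[ 1.65,  1.49, -0.46,  2.41,  3.98,  1.2 , -1.83])), (15, array([ 0.34,  0.98, -1.09,  2.38,  3.64,  0.67, -0.08]), array([1.59, 1.38, 0.56, 2.47, 4.02, 1.98, 1.08]))]
-70 20 45 [ 0.51 -0.23  0.12] [(7, array([ 1.32,  0.9 , -1.25,  2.44,  3.21,  0.52, -2.7 ]), array([ 1.72,  1.32, -0.62,  2.47,  3.94,  0.92, -1.77])), (9, array([ 0.3 ,  0.81, -0.93,  2.45,  3.75,  0.69, -0.15]), array([1.54, 1.04, 0.76, 2.54, 4.13, 1.89, 0.7 ]))]
-70 20 0 [ 0.55 -0.23  0.1 ] [(16, array([ 1.16,  0.91, -1.21,  2.39,  3.23,  0.59, -2.74]), array([ 1.6 ,  1.33, -0.54,  2.42,  3.88,  0.98, -1.8 ])), (13, array([ 0.12,  0.84, -1.19,  2.39,  3.27,  0.58, -0.34]), array([1.59, 1.3 , 0.89, 2.49, 4.01, 1.99, 1.28]))]
```

```bash
cat > s3.py <<'E'
from s2 import *
def null(qq):
    J,_=jac(qq); return np.linalg.svd(J)[2][-1]
def pts(qq):
    # elbow, wrist z
    x=X.copy(); h,a,b,c=x[:4]
    M=t(0,h); out=[]; sg=[-1,1,-1,1,-1,1,-1]; tr=[0,0,a,0,b,0,0]
    for i in range(7):
        an=sg[i]*qq[i]+x[4+i]; M=M@(rz(an) if i%2==0 else ry(an))@T(None,(x[11+2*i],x[12+2*i],tr[i]))
        if i in(2,4): out.append(M[:3,3])
    return out
if __name__=='__main__':
  q0=np.array(D[5][0]); res=[]
  for fl in (0,1):
    for al,back in ((15,45),(15,60)):
     p,r=hook(11,al,-70,back); rr=r*flip if fl else r
     G=[]
     for k in range(15):
        s,e,a=ik(p,rr,rng.uniform(lo,hi))
        if e<1 and a<.5: G.append(s)
     for g in G:
        qq=q0.copy(); tr=[qq]; 
        for i in range(300):
            d=g-qq; n=null(qq); d=d-n*(n@d); L=np.linalg.norm(d)
            if L<1e-3: break
            qq=qq+d*min(1,.05/L); tr.append(qq)
        tr=np.array(tr); viol=np.max(np.maximum(lo-tr,tr-hi)); M=fkg(qq,X)
        z=np.array([[*(pp[2] for pp in pts(v)),fkg(v,X)[2,3]] for v in tr[::8]])
        res.append((viol,np.linalg.norm(M[:3,3]-p)*1000,fl,back,g,qq,z.min(0),len(tr)))
  res.sort(key=lambda v:v[0])
  for v in res[:8]: print(*v)
E
python3 s3.py
```

```text
-0.11630928567380572 1.4575070290425105 1 60 [ 1.65  1.19 -0.99  2.46  3.8   0.68  0.83] [ 1.69  1.24 -1.05  2.45  3.72  0.63  0.93] [ 0.45  0.1  -0.25] 115
-0.11365458380362625 11.762443413885228 0 45 [ 1.28  0.98 -0.53  2.47  4.02  1.07 -2.68] [ 1.43  1.08 -0.73  2.46  3.92  0.91 -2.51] [ 0.52  0.15 -0.12] 135
-0.11123054557178635 8.760911630900958 0 45 [ 1.25  0.97 -0.49  2.47  4.03  1.1  -2.7 ] [ 1.39  1.05 -0.68  2.46  3.95  0.95 -2.56] [ 0.53  0.16 -0.11] 134
-0.10962514376071208 7.430138424362855 1 45 [ 1.45  1.06 -0.75  2.45  3.95  0.89  0.59] [ 1.31  1.   -0.57  2.46  4.    1.03  0.49] [ 0.55  0.14 -0.16] 111
-0.1084021403230957 6.3323484623015425 0 45 [ 1.23  0.96 -0.46  2.47  4.03  1.13 -2.71] [ 1.35  1.02 -0.62  2.46  3.98  1.   -2.61] [ 0.54  0.16 -0.09] 134
-0.10763432093806014 33.822232737586596 0 60 [ 1.45  1.04 -0.7   2.47  3.99  0.93 -2.58] [ 1.64  1.28 -1.    2.46  3.62  0.72 -2.08] [ 0.43  0.11 -0.2 ] 137
-0.1074423091219292 33.07169344695795 0 60 [ 1.44  1.03 -0.69  2.47  4.    0.93 -2.58] [ 1.64  1.27 -0.99  2.46  3.63  0.72 -2.1 ] [ 0.43  0.11 -0.2 ] 137
-0.1049961677602913 1.615423767063786 1 60 [ 1.55  1.1  -0.84  2.46  3.93  0.8   0.66] [ 1.49  1.06 -0.76  2.47  3.97  0.87  0.6 ] [ 0.53  0.13 -0.19] 113
```

```bash
cat > s4.py <<'E'
from s3 import *
def follow(qq,g,tr,step=.05,tol=2e-2):
    for i in range(400):
        d=g-qq; n=null(qq); d=d-n*(n@d); L=np.linalg.norm(d)
        if L<tol: break
        qq=qq+d*min(1,step/L); tr.append(qq)
    return qq
def tipz(v):
    M=fkg(v,X); return [*M[:3,3],*(M[:3,3]+M[:3,1]*.03)]
if __name__=='__main__':
  q0=np.array(D[5][0]); res=[]
  p0,r0=hook(11,15,-70,50); G=[]
  for fl in (0,1):
    for k in range(12):
        s,e,a=ik(p0,r0*flip if fl else r0,rng.uniform(lo,hi))
        if e<1 and a<.5: G.append((fl,s))
  for fl,g in G:
    for w2 in (-.1,.2,.4):
      for w4 in (1.5,1.9,2.2):
        tr=[q0]; w=g.copy(); w[1]=w2; w[3]=w4
        qq=follow(q0,w,tr); k=len(tr); qq=follow(qq,g,tr)
        tr=np.array(tr); viol=np.max(np.maximum(lo-tr,tr-hi))
        tz=np.array([tipz(v) for v in tr[::4]])
        wz=min(pts(v)[1][2] for v in tr[::4])
        M=fkg(qq,X)
        far=np.linalg.norm(tz[:,:3]-p0,axis=1)>.1
        zz=min(tz[:,2].min(),tz[:,5].min()); zf=min(tz[far,2].min(),tz[far,5].min())
        res.append((zf if viol<-.05 else -9,zz,viol,wz,fl,w2,w4,g,qq,k,len(tr),np.linalg.norm(M[:3,3]-p0)*1e3))
  res.sort(key=lambda v:-v[0])
  for v in res[:6]: print(*v)
  import pickle; pickle.dump(res[:6],open('best.pkl','wb'))
E
python3 s4.py
```

```text
0.22692693003076767 0.08840707268677957 -0.051163592211551645 0.20069081733122102 1 -0.1 2.2 [0.86 0.91 0.02 2.5  4.11 1.47 0.22] [0.6  1.02 0.37 2.52 4.12 1.75 0.08] 94 130 21.04950410904359
0.20898661668591118 0.063540712387837 -0.06026650188740579 0.18775286776855543 1 -0.1 1.5 [ 1.08  0.91 -0.26  2.48  4.08  1.26  0.32] [0.7  1.03 0.23 2.51 4.1  1.66 0.12] 98 139 41.01128487931942
0.20787010190028035 0.05948928129253 -0.052525385686923276 0.19254065008438837 1 -0.1 2.2 [ 1.08  0.91 -0.26  2.48  4.08  1.26  0.32] [0.71 1.03 0.23 2.51 4.1  1.67 0.12] 98 140 37.15437392848979
0.20347899108345832 0.07243772491196021 -0.055403663211737175 0.19300685558719516 0 0.4 2.2 [ 1.5   1.09 -0.8   2.46  3.92  0.85 -2.49] [ 1.22  1.01 -0.45  2.48  4.01  1.11 -2.68] 127 142 30.99719363766435
0.1978422609767693 0.09525088416880256 -0.050212436284247985 0.20706691571416658 1 -0.1 1.9 [0.86 0.91 0.02 2.5  4.11 1.47 0.22] [0.6  1.02 0.37 2.52 4.12 1.76 0.08] 95 131 21.59468152877414
0.1967472585410488 0.08815011000858791 -0.05686439744827965 0.19422422451923532 1 -0.1 1.5 [0.86 0.91 0.02 2.5  4.11 1.47 0.22] [0.61 1.   0.35 2.51 4.11 1.73 0.09] 96 133 18.624374680680113
```

```bash
cat > s5.py <<'E'
from s4 import *
import pickle,sys
def torows(tr,p,r,maxrot=7.5,maxsh=40):
    rows=[];i=0
    while i<len(tr)-1:
        j=i+1; best=None
        while j<len(tr):
            M=fkg(tr[j],X); w=(r.inv()*R.from_matrix(M[:3,:3])).as_rotvec(degrees=True); s=r.inv().apply(M[:3,3]-p)*1000
            if np.linalg.norm(w)>maxrot or np.linalg.norm(s)>maxsh or np.abs(tr[j]-tr[i]).max()>.13: break
            best=(j,[w.round(1).tolist(),s.round(0).tolist()]); j+=1
        if best is None: best=(i+1,[w.round(1).tolist(),s.round(0).tolist()])
        i=best[0]; rows.append(best[1]); p,r=predict(p,r,[best[1]])
    return rows
def simulate(q,rows,p,r):
    out=[q]
    for row in rows:
        p0,r0=p,r
        p,r=predict(p,r,[row])
        d=(r0.inv()*r).as_rotvec()
        for k in range(1,5): q=go(q,p0+(p-p0)*k/4,r0*R.from_rotvec(d*k/4),nit=1)
        q=go(q,p,r,nit=2); out.append(q)
    return np.array(out)
def show(rows): 
    for i in range(0,len(rows),5): print([ [w,[int(a) for a in s],0] for w,s in rows[i:i+5]])
if __name__=='__main__':
    b=pickle.load(open('best.pkl','rb'))[0]; g=b[7]
    s=manip.get_state(); q0=s['joints']; p,r=pose()
    w=g.copy(); w[1]=b[5]; w[3]=b[6]; tr=[q0]; e=follow(q0,w,tr)
    rows=torows(np.array(tr),p,r); out=simulate(q0,rows,p,r)
    show(rows); print(len(rows)); print(out[::4]); print(e, w)
    for v in out[::3]: print(np.round(tipz(v),2),np.round(pts(v),2).tolist())
E
python3 s5.py
```

```text
[[[-1.9, -0.4, -2.0], [15, 1, -15], 0], [[-1.9, -0.3, -1.9], [15, 0, -16], 0], [[-1.9, -0.4, -2.0], [14, 1, -15], 0], [[-1.9, -0.4, -1.9], [15, 2, -16], 0], [[-1.9, -0.4, -2.0], [14, 1, -15], 0]]
[[[-1.9, -0.3, -1.9], [14, 2, -15], 0], [[-1.9, -0.4, -1.9], [14, 2, -16], 0], [[-1.9, -0.4, -1.9], [13, 2, -15], 0], [[-1.9, -0.5, -1.9], [14, 2, -15], 0], [[-1.9, -0.4, -1.9], [13, 2, -15], 0]]
[[[-3.8, -0.9, -3.7], [26, 4, -30], 0], [[-3.8, -0.9, -3.8], [25, 5, -30], 0], [[-3.7, -1.0, -3.7], [24, 5, -29], 0], [[-3.7, -1.0, -3.7], [23, 6, -28], 0], [[-3.7, -1.1, -3.7], [23, 6, -28], 0]]
[[[-3.6, -1.2, -3.7], [22, 6, -26], 0], [[-3.5, -1.2, -3.7], [21, 6, -26], 0], [[-3.5, -1.2, -3.7], [20, 6, -25], 0], [[-3.4, -1.3, -3.7], [20, 6, -24], 0], [[-3.3, -1.3, -3.8], [19, 6, -23], 0]]
[[[-3.2, -1.4, -3.8], [19, 6, -22], 0], [[-3.2, -1.3, -3.8], [19, 5, -21], 0], [[-3.0, -1.4, -3.9], [18, 5, -21], 0], [[-2.9, -1.4, -3.9], [18, 4, -19], 0], [[-2.9, -1.4, -4.0], [18, 4, -18], 0]]
[[[-2.8, -1.4, -4.0], [17, 3, -18], 0], [[-2.6, -1.3, -4.1], [18, 2, -16], 0], [[-2.6, -1.4, -4.1], [18, 2, -16], 0], [[
[... 2432 characters left out ...]
  0.77] [[-0.0, -0.04, 0.83], [0.31, -0.29, 0.68]]
[ 0.23 -0.61  0.83  0.23 -0.63  0.84] [[-0.02, -0.04, 0.83], [0.29, -0.3, 0.67]]
[ 0.26 -0.57  0.88  0.26 -0.6   0.9 ] [[-0.03, -0.04, 0.83], [0.27, -0.3, 0.66]]
[ 0.3  -0.52  0.92  0.31 -0.54  0.94] [[-0.05, -0.04, 0.83], [0.25, -0.3, 0.65]]
[ 0.34 -0.46  0.93  0.35 -0.47  0.96] [[-0.07, -0.05, 0.83], [0.22, -0.3, 0.65]]
[ 0.38 -0.38  0.93  0.4  -0.39  0.95] [[-0.09, -0.04, 0.82], [0.2, -0.29, 0.64]]
[ 0.41 -0.29  0.9   0.43 -0.29  0.93] [[-0.13, -0.04, 0.82], [0.18, -0.28, 0.64]]
[ 0.43 -0.2   0.86  0.45 -0.2   0.88] [[-0.16, -0.04, 0.81], [0.16, -0.26, 0.64]]
[ 0.46 -0.13  0.8   0.48 -0.12  0.81] [[-0.19, -0.03, 0.8], [0.16, -0.23, 0.65]]
```

```bash
sed -i 's/>.13: break/>.19: break/; s/maxrot=7.5,maxsh=40/maxrot=8.3,maxsh=46/' s5.py; sed -i 's/e=follow(q0,w,tr)/e=follow(q0,w,tr,.01)/; s/out\[::3\]: print(np.round(tipz/out[-3:]: print(np.round(tipz/; s/print(out\[::4\])/print(out[::5])/' s5.py; sed -i 's/range(400)/range(3000)/' s4.py; python3 s5.py
```

```text
[[[-3.8, -0.7, -3.9], [30, 0, -31], 0], [[-3.7, -0.8, -3.9], [29, 2, -30], 0], [[-3.9, -0.8, -3.9], [28, 2, -31], 0], [[-4.1, -0.8, -4.2], [31, 3, -34], 0], [[-4.2, -1.0, -4.2], [29, 3, -33], 0]]
[[[-4.2, -1.0, -4.1], [28, 5, -33], 0], [[-4.1, -1.0, -4.1], [27, 5, -32], 0], [[-4.5, -1.2, -4.4], [29, 6, -34], 0], [[-4.4, -1.3, -4.5], [27, 7, -33], 0], [[-4.3, -1.4, -4.4], [27, 7, -33], 0]]
[[[-4.6, -1.6, -4.8], [27, 7, -33], 0], [[-4.8, -1.7, -5.2], [29, 8, -34], 0], [[-4.6, -1.9, -5.3], [27, 8, -33], 0], [[-4.8, -2.0, -5.7], [29, 7, -32], 0], [[-4.9, -2.2, -6.2], [29, 6, -33], 0]]
[[[-4.7, -2.2, -6.3], [29, 6, -30], 0], [[-4.4, -2.2, -6.5], [29, 3, -27], 0], [[-4.1, -2.2, -6.6], [28, 2, -26], 0], [[-4.0, -2.1, -6.7], [29, 1, -24], 0], [[-3.7, -2.0, -6.9], [30, -2, -22], 0]]
[[[-3.6, -1.8, -7.0], [30, -4, -22], 0], [[-3.4, -1.8, -7.1], [32, -6, -21], 0], [[-3.4, -1.5, -7.3], [33, -7, -21], 0], [[-3.2, -1.5, -7.4], [34, -10, -21], 0], [[-3.2, -1.3, -7.4], [36, -10, -23], 0]]
[[[-2.9, -1.2, -7.1], [36, -11, -21], 0], [[-2.9, -1.2, -7.1], [37, -11, -24], 0], [[-2.7, -1.2, -6.7], [36, -10
[... 197 characters left out ...]
, 0, -17], 0], [[0.8, 0.2, -4.1], [30, 4, -4], 0]]
34
[[-0.26  0.11  0.63  1.62 -0.23  1.2   0.6 ]
 [-0.25  0.08  0.7   1.69  0.28  1.23  0.57]
 [-0.23  0.06  0.76  1.78  0.85  1.26  0.54]
 [-0.18  0.02  0.8   1.88  1.55  1.3   0.47]
 [-0.12 -0.04  0.81  1.98  2.33  1.35  0.4 ]
 [-0.06 -0.12  0.79  2.09  3.12  1.42  0.38]
 [-0.   -0.25  0.7   2.18  3.79  1.36  0.45]]
[ 0.04 -0.34  0.52  2.23  4.12  1.1   0.45] [ 0.86 -0.1   0.02  2.2   4.11  1.47  0.22]
[ 0.44 -0.18  0.84  0.46 -0.17  0.86] [[-0.17, -0.04, 0.8], [0.16, -0.25, 0.64]]
[ 0.45 -0.14  0.82  0.47 -0.14  0.83] [[-0.19, -0.04, 0.8], [0.16, -0.24, 0.65]]
[ 0.46 -0.13  0.8   0.49 -0.12  0.81] [[-0.19, -0.03, 0.8], [0.16, -0.22, 0.65]]
```

Request:
carry_out(rows=[[[-3.8, -0.7, -3.9], [30, 0, -31], 1], [[-3.7, -0.8, -3.9], [29, 2, -30], 1], [[-3.9, -0.8, -3.9], [28, 2, -31], 1], [[-4.1, -0.8, -4.2], [31, 3, -34], 1], [[-4.2, -1, -4.2], [29, 3, -33], 1]], newtons=40)

```text
t: 5.45
position: [0.4239, -0.345, 0.4191]
tcp_rot: [-1.648, -0.346, -1.347]
ft_force: [-0.7, 0.1, -0.4]
opening: 0.0123
```

Request:
carry_out(rows=[[[-4.2, -1.0, -4.1], [28, 5, -33], 1], [[-4.1, -1.0, -4.1], [27, 5, -32], 1], [[-4.5, -1.2, -4.4], [29, 6, -34], 1], [[-4.4, -1.3, -4.5], [27, 7, -33], 1], [[-4.3, -1.4, -4.4], [27, 7, -33], 1]])

```text
t: 5.95
position: [0.2976, -0.5021, 0.493]
tcp_rot: [-2.153, -0.663, -1.097]
ft_force: [-0.6, -1.0, -0.3]
opening: -0.0001
```

```bash
python3 samp.py
```

```text
5.95 [-0.235  0.057  0.764  1.783  0.847  1.26   0.544] [ 0.2976 -0.5021  0.493 ] [-123.3  -38.   -62.8]
```

Joints match the simulation exactly. Continue.

Request:
carry_out(rows=[[[-4.6, -1.6, -4.8], [27, 7, -33], 1], [[-4.8, -1.7, -5.2], [29, 8, -34], 1], [[-4.6, -1.9, -5.3], [27, 8, -33], 1], [[-4.8, -2.0, -5.7], [29, 7, -32], 1], [[-4.9, -2.2, -6.2], [29, 6, -33], 1]])

```text
t: 6.45
position: [0.2159, -0.6072, 0.6628]
tcp_rot: [-3.014, -0.772, -0.447]
ft_force: [-0.9, -0.8, 0.0]
opening: -0.0001
```

Request:
carry_out(rows=[[[-4.7, -2.2, -6.3], [29, 6, -30], 1], [[-4.4, -2.2, -6.5], [29, 3, -27], 1], [[-4.1, -2.2, -6.6], [28, 2, -26], 1], [[-4.0, -2.1, -6.7], [29, 1, -24], 1], [[-3.7, -2.0, -6.9], [30, -2, -22], 1]])

```text
t: 6.95
position: [0.2466, -0.5942, 0.8468]
tcp_rot: [2.533, -0.434, 0.168]
ft_force: [-0.5, -1.4, 0.3]
opening: 0.0
```

Request:
carry_out(rows=[[[-3.6, -1.8, -7.0], [30, -4, -22], 1], [[-3.4, -1.8, -7.1], [32, -6, -21], 1], [[-3.4, -1.5, -7.3], [33, -7, -21], 1], [[-3.2, -1.5, -7.4], [34, -10, -21], 1], [[-3.2, -1.3, -7.4], [36, -10, -23], 1]])

```text
t: 7.45
position: [0.351, -0.4513, 0.9285]
tcp_rot: [2.174, 0.119, 0.51]
ft_force: [-0.0, -0.4, 2.2]
opening: 0.0001
```

```bash
python3 samp.py; cat > s6.py <<'E'
from s5 import *
if __name__=='__main__':
  s=manip.get_state(); q0=s['joints']; p,r=pose(); res=[]
  p0,r0=hook(11,15,-70,50); G=[]
  for k in range(30):
        g,e,a=ik(p0,r0*flip,rng.uniform(lo,hi))
        if e<1 and a<.5: G.append(g)
  for g in G:
    for w2 in (None,-.1,.2,.5):
        tr=[q0]; qq=q0
        if w2 is not None:
            w=g.copy(); w[1]=w2; w[3]=2.3; qq=follow(qq,w,tr)
        qq=follow(qq,g,tr)
        tr=np.array(tr); viol=np.max(np.maximum(lo-tr,tr-hi)); tz=np.array([tipz(v) for v in tr[::4]]); M=fkg(qq,X)
        # require: when z<.25, x< .53
        low=tz[:,5]<.22; xm=tz[low,3].max() if low.any() else 9
        fin=np.linalg.norm(M[:3,3]-p0)*1e3; rot=np.degrees((R.from_matrix(M[:3,:3]).inv()*r0*flip).magnitude())
        res.append((viol+ (9 if xm>.56 or tz[:,5].min()<.06 else 0)+fin/500,viol,xm,tz[:,5].min(),fin,rot,w2,len(tr),g,qq,tr))
  res.sort(key=lambda v:v[0])
  for v in res[:5]: print(*v[:10])
  pickle.dump(res[:5],open('best2.pkl','wb'))
E
python3 s6.py
```

```text
7.45 [-0.078 -0.129  0.796  2.098  3.115  1.405  0.41 ] [ 0.351  -0.4513  0.9285] [124.6   6.8  29.2]
-0.0316267802425955 -0.0395125592378478 0.5571581582258018 0.16187269075929508 3.9428894976261493 0.7630957257285886 -0.1 56 [0.52 1.01 0.47 2.53 4.13 1.82 0.05] [0.44 1.05 0.58 2.53 4.13 1.91 0.01]
-0.018177616963814897 -0.021992656086907036 0.5592369248553819 0.17418554491004606 1.9075195615460694 0.26104504044360766 -0.1 56 [ 0.42  1.08  0.62  2.53  4.13  1.96 -0.02] [ 0.4   1.09  0.64  2.54  4.12  1.98 -0.03]
0.002312999104566865 -0.03926029470863446 0.5484812165166271 0.13599908971174615 20.786646906600662 3.416472520536814 0.5 44 [0.67 0.95 0.27 2.52 4.13 1.66 0.13] [ 0.46  1.1   0.57  2.53  4.1   1.94 -0.03]
0.008745733452066223 -0.009162807387733451 0.5545144961611869 0.1687679311196262 8.954270419899837 1.265200395207421 0.2 48 [0.52 1.01 0.47 2.53 4.13 1.82 0.05] [ 0.4   1.11  0.65  2.54  4.11  1.99 -0.04]
0.00883218029167953 -0.007485715320987962 0.5552069764834457 0.15889571984093515 8.158947806333746 0.8990828541106822 0.5 43 [0.52 1.01 0.47 2.53 4.13 1.82 0.05] [ 0.42  1.08  0.63  2.53  4.11  1.96 -0.03]
```

```bash
cat > s7.py <<'E'
from s5 import *
if __name__=='__main__':
  s=manip.get_state(); q0=s['joints']; p,r=pose(); res=[]
  p0,r0=hook(11,15,-70,50); rt=r0*flip; G=[]
  for k in range(60):
        g,e,a=ik(p0,rt,rng.uniform(lo,hi))
        if e<1 and a<.5: G.append(g)
  G=np.array(G); print(G[np.argsort(G[:,2])][::6])
  G=G[np.argmin(abs(G[:,2]+.2)):][:1]
  import time; t0=time.time()
  while time.time()-t0<240:
        g=G[0]; tr=[q0]
        w=g+rng.normal(size=7)*[.8,.3,.8,.3,.8,.5,.8]; w[1]=rng.uniform(-.3,.6); w[3]=rng.uniform(1.6,2.4); w=np.clip(w,lo+.1,hi-.1)
        w2=g.copy(); w2[1]=.3; w2[3]=2.3
        qq=follow(q0,w,tr,.1,.1); qq=follow(qq,g,tr,.1,.03)
        tr=np.array(tr); m=np.minimum(tr-lo,hi-tr); tz=np.array([tipz(v) for v in tr[::2]]); M=fkg(qq,X)
        bad=((tz[:,5]<.22)&(tz[:,3]>.56)).any() or tz[:,5].min()<.06
        fin=np.linalg.norm(M[:3,3]-p0)*1e3
        me=np.minimum(qq-lo,hi-qq); me=me[[0,1,2,4,5,6]].min()
        sc=min(m.min()*4,me)- (9 if bad else 0)-fin/300
        res.append((sc,m.min(),me,fin,len(tr),w,g,qq))
  res.sort(key=lambda v:-v[0]); print(len(res))
  for v in res[:5]: print(*v)
  pickle.dump(res[:5],open('best3.pkl','wb'))
E
python3 s7.py
```

```text
[[ 1.78  1.46 -1.26  2.44  3.28  0.51  1.45]
 [ 1.64  1.22 -1.01  2.44  3.75  0.67  0.88]
 [ 1.17  0.93 -0.37  2.48  4.07  1.19  0.37]
 [ 0.83  0.91  0.05  2.5   4.11  1.49  0.21]
 [ 0.58  0.98  0.38  2.52  4.13  1.75  0.09]
 [ 0.42  1.08  0.62  2.53  4.13  1.96 -0.02]]
1124
0.32538792948994566 0.08369904579785015 0.3746627915537921 2.8224761104364853 49 [ 1.4  -0.09 -0.02  2.19  3.05  0.22  1.06] [ 0.98  0.91 -0.14  2.49  4.1   1.35  0.28] [ 1.03  0.91 -0.2   2.49  4.09  1.31  0.31]
0.29307812446282605 0.07667245781432985 0.35513405279744514 4.083512038348013 50 [ 1.71 -0.03 -0.29  2.03  4.36  0.7   1.38] [ 0.98  0.91 -0.14  2.49  4.1   1.35  0.28] [ 0.91  0.9  -0.04  2.49  4.1   1.41  0.26]
0.26782578439130256 0.06707532179245601 0.3614790999817803 0.14265083355644484 48 [1.76 0.24 0.11 2.04 2.92 0.42 0.63] [ 0.98  0.91 -0.14  2.49  4.1   1.35  0.28] [ 0.98  0.91 -0.13  2.49  4.1   1.36  0.27]
0.26723839643438124 0.07027837236846146 0.3503016610110139 4.16252791183938 41 [ 1.08  0.24 -0.01  1.97  2.9   1.09  1.93] [ 0.98  0.91 -0.14  2.49  4.1   1.35  0.28] [0.87 0.92 0.   2.5  4.11 1.46 0.22]
0.2576739852720526 0.07378599997759938 0.3539714165835388 11.241004391503472 47 [ 0.96 -0.22  1.22  1.73  3.24  0.22  1.42] [ 0.98  0.91 -0.14  2.49  4.1   1.35  0.28] [0.86 0.92 0.02 2.5  4.11 1.45 0.23]
```

```bash
cat > s8.py <<'E'
from s5 import *
b=pickle.load(open('best3.pkl','rb'))[0]; s=manip.get_state(); q0=s['joints']; p,r=pose()
tr=[q0]; qq=follow(q0,b[5],tr,.02,.1); k=len(tr); qq=follow(qq,b[6],tr,.02,.02)
rows=torows(np.array(tr),p,r); out=simulate(q0,rows,p,r)
show(rows); print(len(rows))
for v in out[::2]: print(v,np.round(tipz(v),2),np.round(pts(v),2).tolist())
E
python3 s8.py
```

```text
[[[5.1, -5.2, -0.7], [-12, -5, 29], 0], [[5.0, -5.1, -0.8], [-14, -6, 32], 0], [[5.6, -5.5, -1.1], [-13, -8, 36], 0], [[5.3, -5.2, -1.3], [-11, -8, 35], 0], [[5.7, -5.5, -1.7], [-9, -10, 38], 0]]
[[[5.2, -5.1, -1.8], [-7, -11, 35], 0], [[5.5, -5.1, -2.2], [-3, -12, 38], 0], [[5.5, -5.0, -2.4], [0, -14, 40], 0], [[5.8, -4.7, -2.7], [5, -14, 42], 0], [[5.3, -3.5, -2.4], [8, -10, 40], 0]]
[[[4.9, -2.3, -2.2], [11, -5, 39], 0], [[5.3, -1.2, -2.1], [13, -1, 44], 0], [[0.1, -3.6, -0.7], [36, 21, -7], 0], [[-1.6, -3.4, -0.5], [36, 18, -19], 0], [[-2.3, -2.7, -1.0], [35, 15, -21], 0]]
[[[-2.7, -2.0, -1.4], [37, 12, -22], 0], [[-2.7, -1.3, -1.7], [35, 11, -20], 0], [[-3.0, -0.8, -2.2], [37, 9, -20], 0], [[-3.1, -0.2, -2.6], [39, 9, -19], 0], [[-2.9, 0.3, -2.7], [36, 8, -16], 0]]
[[[-2.9, 0.8, -2.9], [38, 7, -15], 0], [[-2.9, 1.3, -3.3], [38, 7, -14], 0], [[-3.0, 1.9, -3.4], [40, 6, -13], 0], [[-3.0, 2.3, -3.7], [40, 6, -12], 0], [[-3.0, 2.9, -3.8], [41, 5, -11], 0]]
[[[-3.1, 3.5, -4.0], [40, 5, -10], 0], [[-3.0, 3.9, -4.0], [40, 4, -9], 0], [[-3.1, 4.4, -4.0], [39, 3, -8], 0], [[-3.5, 5.8, -4
[... 1548 characters left out ...]
.37 3.4  0.9  0.91] [ 0.41 -0.57  0.3   0.43 -0.59  0.29] [[0.13, -0.16, 0.79], [0.18, -0.33, 0.4]]
[0.76 0.48 0.21 2.4  3.53 0.98 0.79] [ 0.45 -0.52  0.24  0.47 -0.54  0.23] [[0.15, -0.21, 0.77], [0.18, -0.33, 0.36]]
[0.82 0.57 0.12 2.42 3.66 1.07 0.67] [ 0.48 -0.46  0.18  0.5  -0.48  0.17] [[0.18, -0.25, 0.74], [0.19, -0.32, 0.32]]
[0.87 0.67 0.04 2.44 3.79 1.16 0.56] [ 0.49 -0.4   0.14  0.52 -0.4   0.13] [[0.19, -0.29, 0.71], [0.18, -0.31, 0.28]]
[ 0.93  0.78 -0.05  2.46  3.94  1.25  0.43] [ 0.5  -0.32  0.12  0.53 -0.32  0.1 ] [[0.2, -0.34, 0.67], [0.18, -0.3, 0.24]]
[ 0.98  0.88 -0.13  2.49  4.06  1.33  0.31] [ 0.51 -0.25  0.11  0.53 -0.25  0.1 ] [[0.2, -0.38, 0.63], [0.17, -0.28, 0.21]]
```

```bash
python3 - <<'E'
from h import *
def ray(n,u,v,z):
    f,cx,cy=K(n);V=np.linalg.inv(manip.camera_info(n)['view']);d=V[:3,:3]@np.array([(u-cx)/f,-(v-cy)/f,-1]);o=V[:3,3];return (o+d*(z-o[2])/d[2]).round(3)
for uv in [(383,62),(478,82),(400,0),(345,105),(405,108),(347,50),(405,65),(498,115),(512,80)]: print(uv,ray('side',*uv,0),ray('side',*uv,.08),ray('side',*uv,.3))
print(np.linalg.inv(manip.camera_info('side')['view'])[:3,3])
im=manip.read_camera('top'); cv2.imwrite('pics/t2.png',cv2.convertScaleAbs(im,alpha=1.6))
im=manip.read_camera('side'); cv2.imwrite('pics/s2.png',cv2.convertScaleAbs(im,alpha=1.6))
E
```

```text
(383, 62) [ 0.466 -0.931  0.   ] [ 0.459 -0.753  0.08 ] [ 0.441 -0.265  0.3  ]
(478, 82) [ 0.103 -0.889  0.   ] [ 0.139 -0.717  0.08 ] [ 0.238 -0.242  0.3  ]
(400, 0) [ 0.49  -1.757  0.   ] [ 0.481 -1.482  0.08 ] [ 0.455 -0.727  0.3  ]
(345, 105) [ 0.542 -0.543  0.   ] [ 0.526 -0.411  0.08 ] [ 0.484 -0.048  0.3  ]
(405, 108) [ 0.343 -0.6    0.   ] [ 0.351 -0.461  0.08 ] [ 0.372 -0.08   0.3  ]
(347, 50) [ 0.631 -0.992  0.   ] [ 0.605 -0.807  0.08 ] [ 0.534 -0.299  0.3  ]
(405, 65) [ 0.377 -0.935  0.   ] [ 0.381 -0.757  0.08 ] [ 0.392 -0.267  0.3  ]
(498, 115) [ 0.046 -0.669  0.   ] [ 0.089 -0.522  0.08 ] [ 0.206 -0.118  0.3  ]
(512, 80) [-0.018 -0.953  0.   ] [ 0.032 -0.773  0.08 ] [ 0.17  -0.277  0.3  ]
[0.40980045 0.58256158 0.68169655]
```

View pics/s2.png

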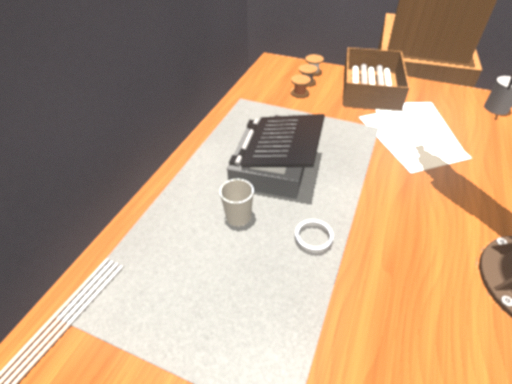

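View pics/t2.png

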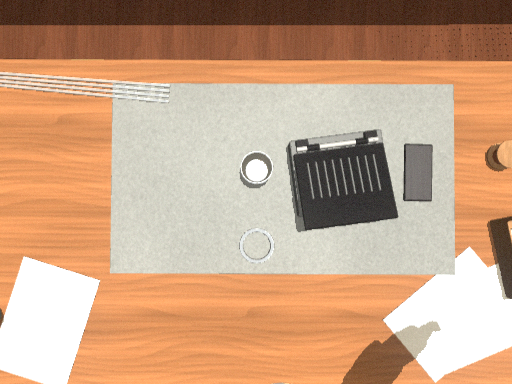

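Request:
carry_out(rows=[[[5.1, -5.2, -0.7], [-12, -5, 29], 1], [[5.0, -5.1, -0.8], [-14, -6, 32], 1], [[5.6, -5.5, -1.1], [-13, -8, 36], 1], [[5.3, -5.2, -1.3], [-11, -8, 35], 1], [[5.7, -5.5, -1.7], [-9, -10, 38], 1]])

```text
t: 8.05
position: [0.2984, -0.5762, 0.8044]
tcp_rot: [2.576, 0.511, 0.251]
ft_force: [0.1, -0.8, 0.5]
opening: 0.0002
```

Request:
carry_out(rows=[[[5.2, -5.1, -1.8], [-7, -11, 35], 1], [[5.5, -5.1, -2.2], [-3, -12, 38], 1], [[5.5, -5.0, -2.4], [0, -14, 40], 1], [[5.8, -4.7, -2.7], [5, -14, 42], 1], [[5.3, -3.5, -2.4], [8, -10, 40], 1]])

```text
t: 8.55
position: [0.1758, -0.6203, 0.647]
tcp_rot: [3.128, 0.948, 0.346]
ft_force: [-0.1, -1.1, 0.5]
opening: 0.0002
```

Request:
carry_out(rows=[[[4.9, -2.3, -2.2], [11, -5, 39], 1], [[5.3, -1.2, -2.1], [13, -1, 44], 1], [[0.1, -3.6, -0.7], [36, 21, -7], 1], [[-1.6, -3.4, -0.5], [36, 18, -19], 1], [[-2.3, -2.7, -1.0], [35, 15, -21], 1]])

```text
t: 9.05
position: [0.2229, -0.6481, 0.5022]
tcp_rot: [-2.759, 1.147, 0.68]
ft_force: [0.1, -0.4, 0.1]
opening: 0.0001
```

```bash
python3 samp.py
```

```text
9.05 [ 0.559 -0.021  0.528  2.283  2.845  0.56   1.414] [ 0.2229 -0.6481  0.5022] [-158.1   65.7   38.9]
```

```bash
cat > s9.py <<'E'
from s5 import *
b=pickle.load(open('best3.pkl','rb'))[0]; s=manip.get_state(); q0=s['joints']; p,r=pose()
tr=[q0]; qq=follow(q0,b[6],tr,.02,.02)
rows=torows(np.array(tr),p,r); out=simulate(q0,rows,p,r)
show(rows); print(len(rows))
for v in out[::3]: print(v,np.round(tipz(v),3))
print(out[-1]); print(hook(11,15,-70,50)[0])
E
python3 s9.py
```

```text
[[[-2.7, -2.3, -1.2], [37, 11, -24], 0], [[-2.7, -1.5, -1.6], [33, 9, -21], 0], [[-2.9, -0.9, -2.1], [36, 9, -20], 0], [[-3.2, -0.4, -2.6], [39, 9, -19], 0], [[-3.2, 0.3, -3.0], [41, 8, -18], 0]]
[[[-2.8, 0.7, -2.9], [37, 7, -15], 0], [[-2.9, 1.2, -3.3], [38, 7, -14], 0], [[-3.0, 1.8, -3.4], [39, 6, -12], 0], [[-2.9, 2.3, -3.7], [40, 5, -12], 0], [[-2.9, 2.9, -3.8], [40, 5, -10], 0]]
[[[-3.0, 3.3, -3.9], [40, 5, -9], 0], [[-2.9, 3.9, -4.0], [40, 4, -8], 0], [[-3.5, 5.2, -4.6], [44, 3, -10], 0], [[-3.5, 5.7, -4.7], [43, 3, -8], 0], [[-3.1, 5.4, -3.9], [36, 1, -7], 0]]
[[[-3.3, 5.7, -3.8], [33, 1, -8], 0], [[-3.4, 6.1, -3.8], [32, 0, -8], 0], [[-1.1, 2.0, -1.2], [11, 1, -2], 0]]
18
[ 0.56 -0.02  0.53  2.28  2.85  0.56  1.41] [ 0.23 -0.65  0.5   0.23 -0.67  0.5 ]
[0.57 0.16 0.47 2.33 3.1  0.72 1.18] [ 0.32 -0.63  0.42  0.34 -0.65  0.42]
[0.64 0.33 0.37 2.37 3.33 0.86 0.97] [ 0.4  -0.58  0.33  0.42 -0.61  0.32]
[0.72 0.48 0.25 2.4  3.53 0.99 0.79] [ 0.45 -0.52  0.24  0.47 -0.54  0.23]
[0.8  0.62 0.12 2.43 3.72 1.12 0.61] [ 0.49 -0.43  0.16  0.51 -0.44  0.15]
[ 0.9   0.79 -0.02  2.47  3.94  1.26  0.41] [ 0.5  -0.32  0.11  0.53 -0.32  0.1 ]
[ 0.96  0.9  -0.11  2.49  4.09  1.36  0.28] [ 0.51 -0.24  0.11  0.53 -0.23  0.1 ]
[ 0.96  0.9  -0.11  2.49  4.09  1.36  0.28]
[ 0.5  -0.23  0.11]
```

Request:
carry_out(rows=[[[-2.7, -2.3, -1.2], [37, 11, -24], 1], [[-2.7, -1.5, -1.6], [33, 9, -21], 1], [[-2.9, -0.9, -2.1], [36, 9, -20], 1], [[-3.2, -0.4, -2.6], [39, 9, -19], 1], [[-3.2, 0.3, -3.0], [41, 8, -18], 1]])

```text
t: 9.55
position: [0.3767, -0.6003, 0.3593]
tcp_rot: [-2.55, 1.137, 1.184]
ft_force: [0.2, -0.9, -0.1]
opening: -0.0
```

Request:
carry_out(rows=[[[-2.8, 0.7, -2.9], [37, 7, -15], 1], [[-2.9, 1.2, -3.3], [38, 7, -14], 1], [[-3.0, 1.8, -3.4], [39, 6, -12], 1], [[-2.9, 2.3, -3.7], [40, 5, -12], 1], [[-2.9, 2.9, -3.8], [40, 5, -10], 1]])

```text
t: 10.05
position: [0.4652, -0.4925, 0.2105]
tcp_rot: [-2.545, 0.84, 1.485]
ft_force: [0.5, -0.7, 0.2]
opening: 0.0
```

Request:
carry_out(rows=[[[-3.0, 3.3, -3.9], [40, 5, -9], 1], [[-2.9, 3.9, -4.0], [40, 4, -8], 1], [[-3.5, 5.2, -4.6], [44, 3, -10], 1]])

```text
t: 10.35
position: [0.4949, -0.393, 0.1385]
tcp_rot: [-2.645, 0.543, 1.583]
ft_force: [0.0, -0.5, -0.4]
opening: -0.0001
```

```bash
python3 samp.py;  python3 - <<'E'
from h import *
V=wview(); np.save('v2.npy',V); im=manip.read_camera('wrist'); cv2.imwrite('pics/w2.png',im)
cv2.imwrite('pics/w2b.png',cv2.convertScaleAbs(cv2.resize(im,(768,576),interpolation=cv2.INTER_CUBIC),alpha=1.8))
E
python3 s9.py
```

```text
10.35 [0.822 0.677 0.08  2.446 3.787 1.165 0.544] [ 0.4949 -0.393   0.1385] [-151.6   31.1   90.7]
[[[-3.0, 4.8, -3.8], [39, 3, -9], 0], [[-3.1, 5.2, -3.8], [34, 2, -6], 0], [[-3.2, 5.6, -3.7], [32, 0, -7], 0], [[-3.3, 5.9, -3.7], [31, 0, -8], 0], [[-2.5, 4.0, -2.3], [19, 0, -6], 0]]
5
[0.82 0.68 0.08 2.45 3.79 1.17 0.54] [ 0.5  -0.38  0.13  0.52 -0.39  0.12]
[ 0.91  0.83 -0.04  2.48  3.99  1.3   0.37] [ 0.51 -0.28  0.11  0.53 -0.28  0.1 ]
[ 0.96  0.91 -0.11  2.49  4.1   1.37  0.27]
[ 0.5  -0.23  0.11]
```

View pics/w2b.png

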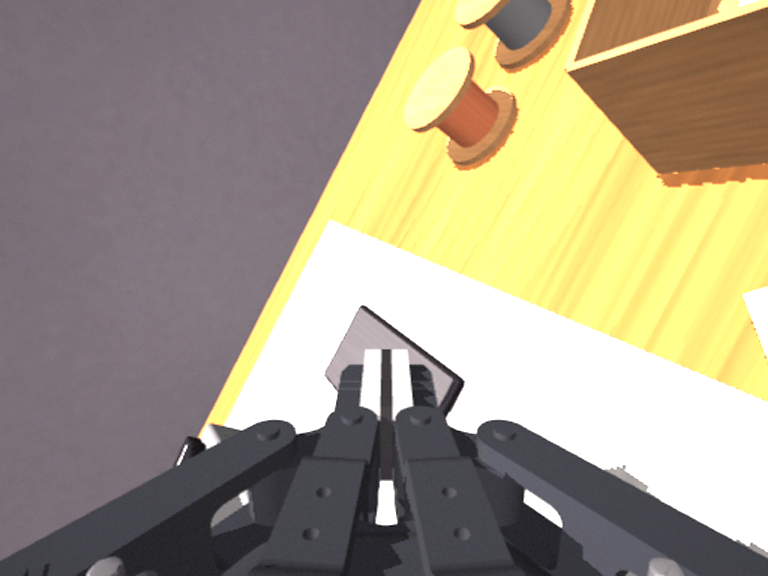

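Request:
carry_out(rows=[[[-3.0, 4.8, -3.8], [39, 3, -9], 1], [[-3.1, 5.2, -3.8], [34, 2, -6], 1], [[-3.2, 5.6, -3.7], [32, 0, -7], 1], [[-3.3, 5.9, -3.7], [31, 0, -8], 1], [[-2.5, 4.0, -2.3], [19, 0, -6], 1]])

```text
t: 10.9
position: [0.5054, -0.2388, 0.1135]
tcp_rot: [-2.876, 0.017, 1.702]
ft_force: [0.4, 0.3, 0.1]
opening: 0.0006
```

```bash
python3 samp.py;  python3 - <<'E'
from h import *
V=wview(); np.save('v3.npy',V); im=manip.read_camera('wrist'); cv2.imwrite('pics/w3.png',im)
cv2.imwrite('pics/w3b.png',cv2.convertScaleAbs(cv2.resize(im,(768,576),interpolation=cv2.INTER_CUBIC),alpha=1.8))
E
```

```text
10.9 [ 0.953  0.899 -0.115  2.497  4.077  1.373  0.282] [ 0.5054 -0.2388  0.1135] [-164.8    1.    97.5]
```

View pics/w3b.png

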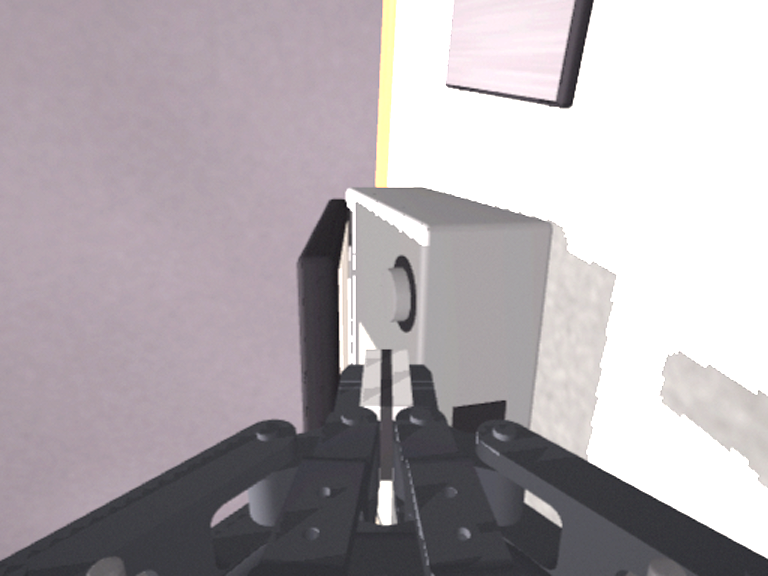

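```bash
cat > fit3.py <<'E'
exec(open('fit.py').read().split('def res')[0])
V1=np.load('v1.npy');V=np.load('v3.npy')
w=[('p',(-200,-110,7),(300,263)),('p',(-200,-110,-7),(339,262)),('l',(-85,-115,75),(427,232)),('l',(-85,-115,0),(551,223)),('l',(105,-115,75),(349,189)),('l',(-60,-75,84),(396,294))]
w1=[('p',(-200,110,7),(388,92)),('p',(-200,-110,7),(391,397)),('p',(-200,110,-7),(376,92)),('p',(-200,-110,-7),(377,396))]
L=lambda q,k,P: lamp2w(q,panel2l(q[3],P) if k=='p' else P)
def rA(q): return np.array([proj(n,L(q,k,P))[0]-o for n,k,P,o in obs])
def rB(q): return np.array([proj('wrist',L(q,k,P),V)[0]-np.array(o)/1.5 for k,P,o in w])
def rC(q): return np.array([proj('wrist',L(q,k,P),V1)[0]-np.array(o)/1.5 for k,P,o in w1])
for nm,fs in (('wrist3',[(rB,1)]),('all',[(rA,1),(rB,.7),(rC,.5)])):
    f=least_squares(lambda q:np.vstack([k*g(q) for g,k in fs]).ravel(),[.66,-.14,0.13,.2],loss='soft_l1')
    print(nm,f.x.round(4),np.degrees(f.x[2:]))
    for g,_ in fs: print(g(f.x).round(1).tolist())
    print('edge70',lamp2w(f.x,panel2l(f.x[3],(-200,-70,0))), 'btn',lamp2w(f.x,(-60,-75,84)))
E
python3 fit3.py
```

```text
wrist3 [ 0.6597 -0.1369  0.1347  0.2057] [ 7.71819471 11.78844926]
[[0.3, -0.5], [-0.3, 0.1], [-3.0, -1.6], [10.4, 1.1], [-2.5, -0.3], [-5.8, 2.6]]
edge70 [[ 0.55440191 -0.22186102  0.12585974]] btn [[ 0.61034978 -0.21932418  0.084     ]]
all [ 0.6587 -0.1381  0.1321  0.2072] [ 7.57160144 11.8742093 ]
[[-0.7, -0.4], [-0.8, 0.2], [-2.3, 0.2], [-0.6, -0.2], [-0.1, -0.5], [0.2, -1.6], [-0.3, 2.8], [-0.4, -1.0], [-1.4, 0.1]]
[[-0.1, -1.1], [-0.4, -0.4], [-2.2, -2.3], [11.8, 0.4], [-2.3, -1.2], [-5.3, 2.2]]
[[0.5, -5.6], [-2.5, 3.7], [-4.4, -4.5], [-4.2, 1.5]]
edge70 [[ 0.55321232 -0.22270892  0.12615274]] btn [[ 0.60910566 -0.22032333  0.084     ]]
```

```bash
sed -i "s/('l',(-85,-115,0),(551,223)),//" fit3.py; sed -i "s/('side','l',(-85,115,0),s(462,562)),//" fit.py; python3 fit3.py; python3 - <<'E'
import cv2
im=cv2.imread('pics/w3.png')[120:260,180:380]; cv2.imwrite('pics/w3c.png',cv2.convertScaleAbs(cv2.resize(im,(800,560),interpolation=cv2.INTER_CUBIC),alpha=1.8))
E
```

```text
wrist3 [ 0.6527 -0.1389  0.1394  0.2101] [ 7.98559765 12.03513433]
[[-0.2, -0.3], [0.2, 0.4], [0.5, -1.8], [-1.5, -0.1], [-3.4, 3.9]]
edge70 [[ 0.54795784 -0.22424596  0.12670229]] btn [[ 0.60371725 -0.22147274  0.084     ]]
all [ 0.6583 -0.1383  0.1299  0.2078] [ 7.44100206 11.90595472]
[[-0.7, -0.3], [-0.7, 0.5], [-2.1, 0.2], [-0.4, 0.1], [-0.0, -0.5], [0.5, -1.6], [-0.3, -1.0], [-1.3, 0.0]]
[[-0.1, -0.7], [-0.4, -0.0], [-1.8, -2.2], [-2.2, -1.5], [-5.1, 2.3]]
[[0.5, -5.7], [-2.8, 3.9], [-4.4, -4.6], [-4.5, 1.7]]
edge70 [[ 0.55262594 -0.22273174  0.12626118]] btn [[ 0.60850193 -0.22047652  0.084     ]]
```

View pics/w3c.png

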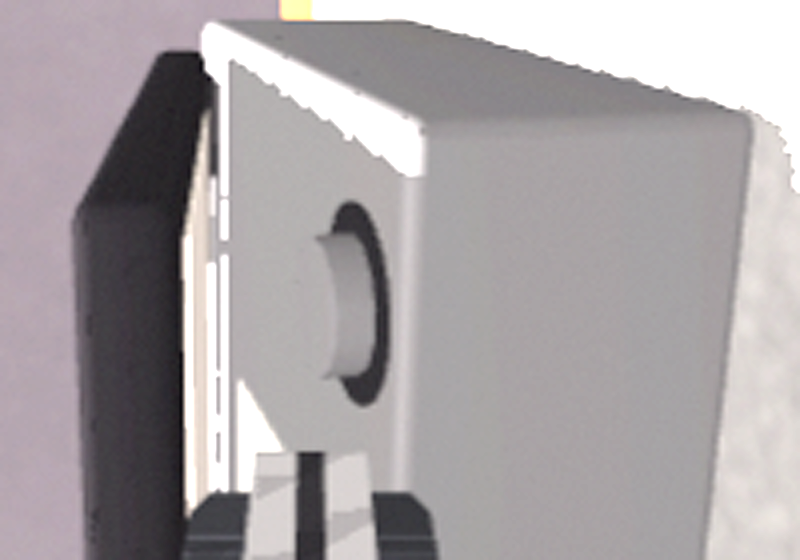

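Request:
carry_out(rows=[[[0, 0, 0], [3, 10, 0], 1], [[0, 0, 0], [3, 10, 0], 1], [[0, 0, 0], [3, 10, 0], 1], [[0, 0, 0], [0, 10, 0], 1], [[0, 0, 0], [0, 10, 0], 1]])

```text
t: 11.45
position: [0.555, -0.2243, 0.1028]
tcp_rot: [-2.883, 0.02, 1.704]
ft_force: [0.3, 0.4, 0.8]
opening: -0.0002
```

```bash
cat > lift.py <<'E'
from s5 import *
import sys
q=[.6583,-.1383,.130]
def tool(th,al,y,s,gap=0):
    c=lamp2w(q,panel2l(np.radians(th),(-s,y,-7-gap)))[0]
    _,r=target(q,np.radians(al)); p=c-r.apply([0,.017,.0145]); return p,r*flip
if __name__=='__main__':
    p,r=pose(); st=manip.get_state()
    print('now',p,r.as_euler('xyz',degrees=True),st['ft_force'])
    seq=[]; pp,rr=p,r; rows=[]
    th=np.linspace(12.5,64,19); al=np.linspace(14,28,19)
    for a,b in zip(th,al):
        P,Q=tool(a,b,-80,184)
        w=(rr.inv()*Q).as_rotvec(degrees=True); s=rr.inv().apply(P-pp)*1000
        row=[w.round(1).tolist(),s.round(1).tolist()]; rows.append(row); pp,rr=predict(pp,rr,[row])
    for x,a in zip(rows,th): print(round(a,1),x)
    out=simulate(st['joints'],rows,p,r); print(out[::3]); print(np.minimum(out-lo,hi-out).min(0))
E
python3 lift.py
```

```text
now [ 0.56 -0.22  0.1 ] [-165.19    1.15   97.62] [0.29 0.38 0.75]
12.5 [[-0.8, 1.2, -0.1], [-8.2, -8.7, -2.9]]
15.4 [[0.8, -0.0, -0.0], [0.0, -0.5, -9.4]]
18.2 [[0.8, -0.0, -0.0], [0.0, -0.3, -9.4]]
21.1 [[0.7, -0.0, -0.0], [0.0, 0.1, -9.5]]
23.9 [[0.8, -0.0, -0.0], [0.0, 0.5, -9.4]]
26.8 [[0.8, -0.0, -0.0], [0.0, 0.8, -9.3]]
29.7 [[0.8, -0.0, -0.0], [0.0, 1.1, -9.4]]
32.5 [[0.7, -0.0, -0.0], [0.1, 1.4, -9.3]]
35.4 [[0.8, -0.0, -0.0], [-0.0, 1.8, -9.2]]
38.2 [[0.8, -0.0, -0.0], [-0.0, 2.1, -9.1]]
41.1 [[0.8, -0.0, -0.0], [-0.0, 2.4, -9.1]]
44.0 [[0.8, -0.0, -0.0], [-0.0, 2.7, -8.9]]
46.8 [[0.7, -0.0, -0.0], [-0.0, 3.1, -8.8]]
49.7 [[0.8, -0.1, -0.0], [0.0, 3.3, -8.7]]
52.6 [[0.8, 0.0, -0.0], [-0.0, 3.7, -8.6]]
55.4 [[0.8, 0.0, -0.0], [-0.0, 4.0, -8.5]]
58.3 [[0.7, 0.0, -0.0], [-0.0, 4.2, -8.2]]
61.1 [[0.8, 0.0, -0.0], [-0.0, 4.6, -8.1]]
64.0 [[0.8, 0.0, -0.0], [-0.0, 4.8, -8.0]]
[[ 0.86  0.93 -0.17  2.45  3.95  1.36  0.28]
 [ 0.88  0.84 -0.15  2.44  4.    1.3   0.18]
 [ 0.86  0.73 -0.16  2.43  3.98  1.19  0.08]
 [ 0.83  0.63 -0.16  2.4   3.98  1.07 -0.02]
 [ 0.79  0.54 -0.18  2.36  3.99  0.94 -0.13]
 [ 0.76  0.47 -0.19  2.31  4.02  0.82 -0.24]
 [ 0.73  0.43 -0.21  2.25  4.06  0.7  -0.35]]
[1.72 0.86 1.05 0.12 0.38 0.54 2.35]
```

Request:
carry_out(rows=[[[0, 0, 0], [0, 0, -4], 1], [[0.8, 0, 0], [0, -0.5, -9], 1], [[0.8, 0, 0], [0, -0.3, -9], 1], [[0.8, 0, 0], [0, 0, -9], 1], [[0, 0, 0], [0, 0, 0], 1]])

```text
t: 11.95
position: [0.5611, -0.2233, 0.1338]
tcp_rot: [-2.841, 0.02, 1.703]
ft_force: [0.2, -0.5, -5.0]
opening: -0.0001
```

```bash
python3 - <<'E'
from h import *
s=manip.get_state(); print(s['ft_force'],s['wrist_torque'],s['position'])
im=manip.read_camera('side'); cv2.imwrite('pics/s3.png',cv2.convertScaleAbs(cv2.resize(im[80:230,180:380],(800,600),interpolation=cv2.INTER_CUBIC),alpha=1.8))
E
```

```text
[ 0.20856109 -0.48336595 -4.9936253 ] [-0.25102355  2.01492709  0.01427113] [ 0.56112991 -0.22327179  0.1338305 ]
```

View pics/s3.png

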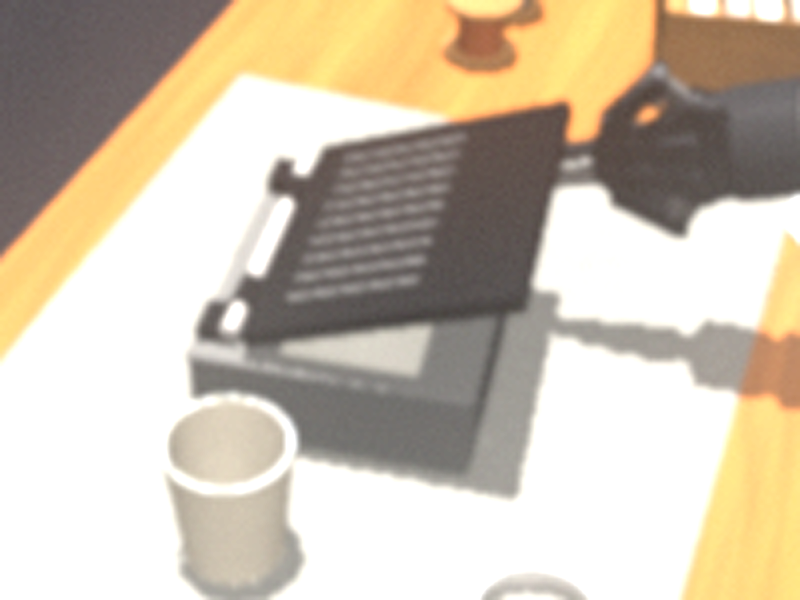

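```bash
cat > th.py <<'E'
from lift import *
def theta(p,r,hh=.0145,q=q):
    c=p+r.apply([0,.017,-hh]); d=c-[q[0],q[1],0]; x=(d[0]*np.cos(q[2])+d[1]*np.sin(q[2]))*1000-80; z=d[2]*1000-85
    y=-d[0]*np.sin(q[2])+d[1]*np.cos(q[2])
    L=np.hypot(x,z); return np.degrees(np.arctan2(z,-x)+np.arcsin(7/L)),L,y*1000
if __name__=='__main__':
    p,r=pose(); T0,L,y=theta(p,r); st=manip.get_state(); tgt=float(sys.argv[1]); n=int(sys.argv[2]); al1=float(sys.argv[3])
    al=np.degrees(-np.arcsin(r.as_matrix()[2,1])); print('theta',T0,L,y,'al',al,st['ft_force'])
    pp,rr=p,r; rows=[]; s=np.sqrt(L*L-49); off=None
    for k in range(n+1):
        a=T0+(tgt-T0)*k/n; b=al+(al1-al)*k/n
        P,Q=tool(a,b,y,s)
        if k==0: off=P-pp; continue
        P=P-off
        row=[(rr.inv()*Q).as_rotvec(degrees=True).round(1).tolist(),(rr.inv().apply(P-pp)*1000).round(1).tolist()]; rows.append(row); pp,rr=predict(pp,rr,[row]); print(round(a,1),row)
E
python3 th.py 45 9 22
```

```text
theta 21.14001657874777 176.47681607611185 -71.48107155460808 al 17.224073773837254 [ 0.93 -1.29 -4.73]
23.8 [[0.5, 1.1, -0.2], [-0.2, 0.3, -8.3]]
26.4 [[0.6, 0.0, -0.0], [0.0, 0.6, -8.3]]
29.1 [[0.5, 0.0, -0.0], [0.0, 0.9, -8.3]]
31.7 [[0.5, 0.0, -0.0], [0.0, 1.2, -8.2]]
34.4 [[0.6, 0.0, -0.0], [0.0, 1.4, -8.1]]
37.0 [[0.5, 0.0, -0.0], [0.0, 1.8, -8.1]]
39.7 [[0.5, 0.0, -0.0], [0.0, 2.1, -8.1]]
42.3 [[0.5, 0.0, -0.0], [0.0, 2.4, -7.9]]
45.0 [[0.6, 0.0, -0.0], [0.0, 2.6, -7.8]]
```

Request:
carry_out(rows=[[[0.5, 0, 0], [0, 0.3, -8.3], 1], [[0.6, 0, 0], [0, 0.6, -8.3], 1], [[0.5, 0, 0], [0, 0.9, -8.3], 1], [[0.5, 0, 0], [0, 1.2, -8.2], 1], [[0.6, 0, 0], [0, 1.4, -8.1], 1]])

```text
t: 12.5
position: [0.5768, -0.221, 0.1693]
tcp_rot: [-2.791, 0.018, 1.701]
ft_force: [-4.9, -1.2, -3.3]
opening: 0.0003
```

Request:
carry_out(rows=[[[0.5, 0, 0], [0, 1.8, -8.1], 1], [[0.5, 0, 0], [0, 2.1, -8.1], 1], [[0.5, 0, 0], [0, 2.4, -7.9], 1], [[0.6, 0, 0], [0, 2.6, -7.8], 1], [[0, 0, 0], [0, 0, 0], 1]])

```text
t: 13.0
position: [0.5971, -0.2174, 0.1973]
tcp_rot: [-2.757, 0.019, 1.703]
ft_force: [-4.0, -1.4, -1.2]
opening: 0.0002
```

```bash
python3 th.py 62 6 27; python3 - <<'E'
from h import *
im=manip.read_camera('side'); cv2.imwrite('pics/s4r.png',im);cv2.imwrite('pics/s4.png',cv2.convertScaleAbs(cv2.resize(im[50:230,200:380],(600,600),interpolation=cv2.INTER_CUBIC),alpha=1.8))
E
```

```text
theta 44.89708970137214 176.34943110775586 -70.3029786334865 al 22.014488833783147 [-3.99 -1.37 -1.23]
47.7 [[0.8, 1.1, -0.3], [-0.1, 3.1, -8.4]]
50.6 [[0.9, -0.0, -0.0], [-0.0, 3.4, -8.2]]
53.4 [[0.8, -0.0, -0.0], [-0.0, 3.6, -8.2]]
56.3 [[0.8, -0.0, -0.0], [-0.0, 3.9, -8.0]]
59.1 [[0.9, -0.0, -0.0], [-0.0, 4.2, -7.8]]
62.0 [[0.8, -0.0, -0.0], [-0.0, 4.5, -7.7]]
```

View pics/s4.png

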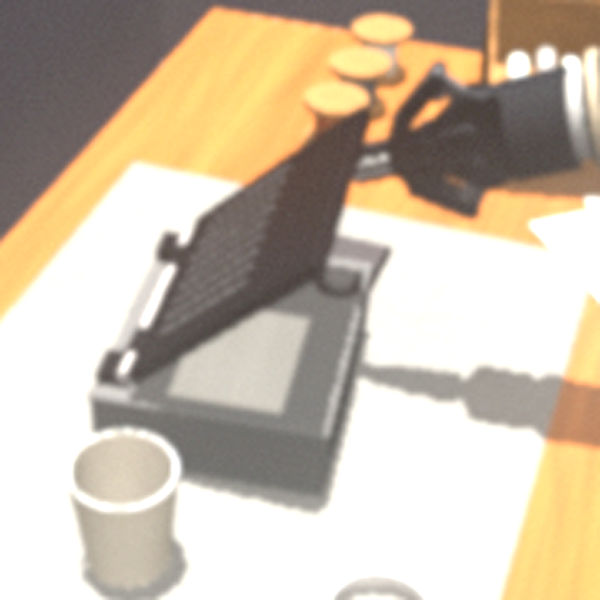

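Request:
carry_out(rows=[[[0.8, 0, 0], [0, 3.1, -8.4], 1], [[0.9, 0, 0], [0, 3.4, -8.2], 1], [[0.8, 0, 0], [0, 3.6, -8.2], 1], [[0.8, 0, 0], [0, 3.9, -8.0], 1], [[0.9, 0, 0], [0, 4.2, -7.8], 1]])

```text
t: 13.55
position: [0.629, -0.2125, 0.2259]
tcp_rot: [-2.682, 0.018, 1.702]
ft_force: [-5.0, -0.2, 0.1]
opening: 0.0002
```

Request:
carry_out(rows=[[[0.8, 0, 0], [0, 4.5, -7.7], 1], [[0, 0, 0], [0, 0, 0], 1], [[0, 0, 0], [0, 0, 0], 1]])

```text
t: 13.85
position: [0.6365, -0.2113, 0.2311]
tcp_rot: [-2.67, 0.018, 1.703]
ft_force: [-4.4, -1.7, -0.1]
opening: -0.0001
```

```bash
python3 th.py 64 1 27; python3 - <<'E'
from h import *
for n in ('side','top'):
    im=manip.read_camera(n); cv2.imwrite(f'pics/{n}5r.png',im)
im=cv2.imread('pics/side5r.png');cv2.imwrite('pics/s5.png',cv2.convertScaleAbs(cv2.resize(im[80:200,210:330],(720,720)[:2],interpolation=cv2.INTER_CUBIC)[:600],alpha=2))
im=cv2.imread('pics/top5r.png');cv2.imwrite('pics/t5.png',cv2.convertScaleAbs(cv2.resize(im[115:245,270:450],None,fx=4.4,fy=4.4,interpolation=cv2.INTER_CUBIC),alpha=2))
E
```

```text
theta 61.72004207683997 175.71225699014272 -69.40240793583452 al 27.02483684548881 [-4.43 -1.71 -0.15]
64.0 [[-0.0, 1.0, -0.4], [-0.1, 3.9, -5.8]]
```

View pics/s5.png

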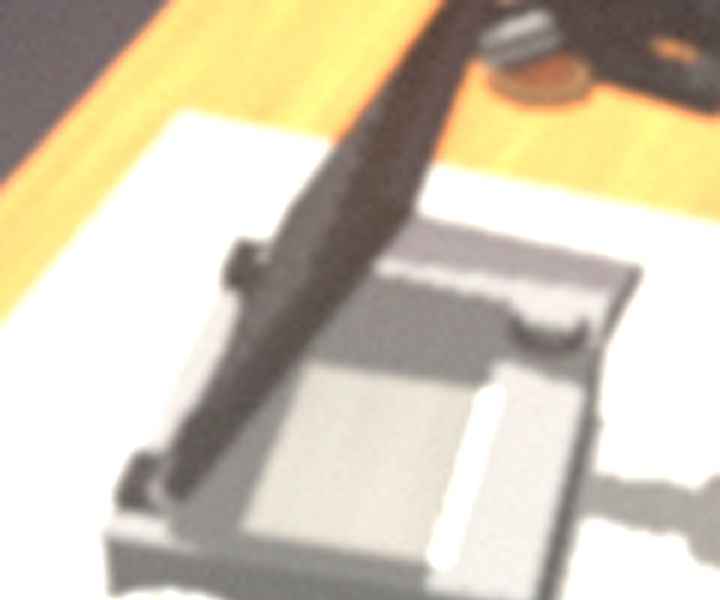

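View pics/t5.png

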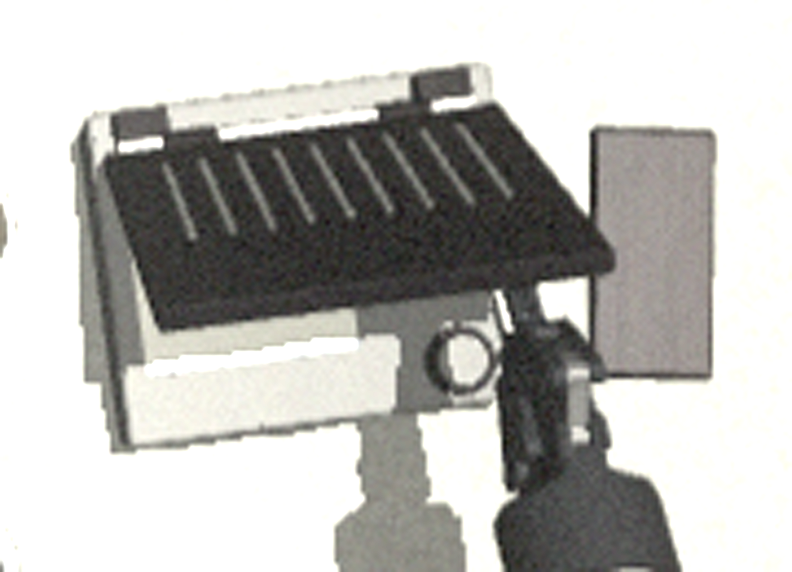

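```bash
python3 - <<'E'
import cv2
im=cv2.imread('pics/side5r.png');cv2.imwrite('pics/s5d.png',cv2.convertScaleAbs(cv2.resize(im[60:130,240:320],(800,700),interpolation=cv2.INTER_CUBIC)[:600],alpha=2))
E
cat > fit4.py <<'E'
from h import *
t=lambda u,v:(u/4.4+270-.4,v/4.4+115-.4)
s=lambda u,v:(u/6+210-.4,v/6+80-.4)
def run(obs,q0=(.6583,-.1383,.13)):
    L=lambda q,k,P: lamp2w(q,panel2l(q[3],P) if k=='p' else P)
    def res(q): return np.array([proj(n,L(q,k,P))[0]-o for n,k,P,o in obs])
    pr=np.array([.6583,-.1383,.13]); sg=np.array([.002,.002,.005])
    f=least_squares(lambda q:np.r_[res(q).ravel(),(q[:3]-pr)/sg],[*q0,1.],loss='soft_l1')
    print(f.x,np.degrees(f.x[2:])); print(res(f.x).round(1).tolist()); return f.x
    
E
cat > f5.py <<'E'
from fit4 import *
obs=[('top','p',(-200,110,-7),t(163,328)),('top','p',(-200,-110,-7),t(611,270)),
('top','l',(-85,115,75),t(127,447)),('top','l',(-60,-75,84),t(470,361)),('top','l',(105,-115,75),t(490,62)),('top','l',(105,115,75),t(92,112)),
('side','p',(-200,110,-7),s(413,213)),('side','l',(-60,-75,84),s(552,318))]
run(obs); run(obs[:6]); run(obs[6:])
E
python3 f5.py
```

```text
[ 0.65880978 -0.13969663  0.12992562  1.04647502] [ 7.44418972 59.95860189]
[[-1.4, 0.4], [1.1, 0.5], [0.3, 0.1], [-1.7, -0.1], [0.1, -0.2], [-1.5, 0.0], [-0.3, -0.9], [0.2, -1.0]]
[ 0.65863083 -0.14017965  0.12975312  1.05231236] [ 7.43430606 60.29305692]
[[-1.2, -0.0], [1.3, 0.1], [0.5, 0.1], [-1.5, -0.0], [0.3, -0.1], [-1.3, 0.1]]
[ 0.65839928 -0.13772164  0.12981764  1.03962342] [ 7.43800263 59.56603444]
[[0.0, -0.1], [0.2, -0.6]]
```

View pics/s5d.png

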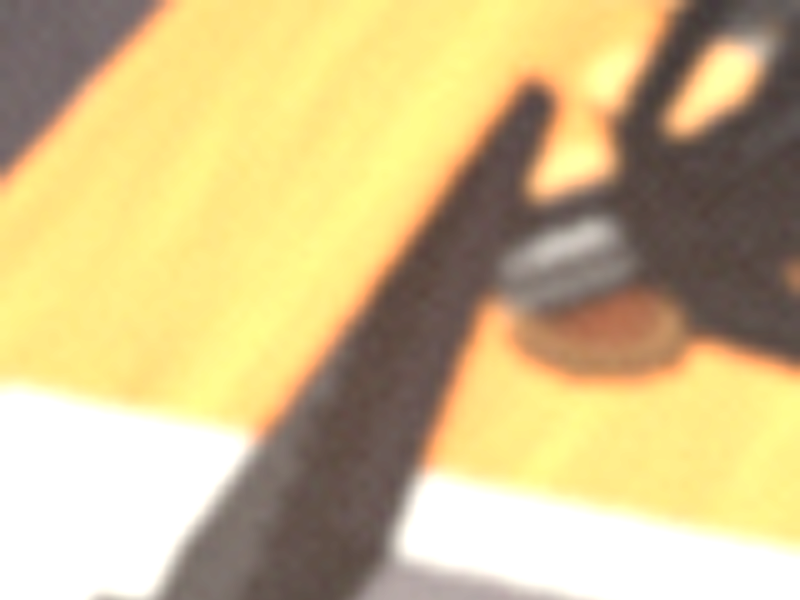

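Request:
carry_out(rows=[[[0, 0, 0], [0, 1.9, -2.9], 1], [[0, 0, 0], [0, 2, -2.9], 1], [[0, 0, 0], [0, 1.2, -1.8], 1], [[0, 0, 0], [0, 0, 0], 1], [[0, 0, 0], [0, 0, 0], 1]])

```text
t: 14.45
position: [0.6449, -0.21, 0.2362]
tcp_rot: [-2.67, 0.018, 1.703]
ft_force: [-4.5, -2.0, -0.2]
opening: -0.0004
```

```bash
python3 th.py 64 1 27
```

```text
theta 64.93693471203116 176.08152601969712 -69.21307467424951 al 27.013302960569877 [-4.47 -1.97 -0.22]
64.0 [[-0.0, 1.0, -0.4], [0.0, -1.7, 2.4]]
```

Request:
carry_out(rows=[[[0, 0, 0], [0, -1.7, 2.5], 1], [[0, 0, 0], [0, 0, 0], 1]])

```text
t: 14.65
position: [0.642, -0.2103, 0.2346]
tcp_rot: [-2.67, 0.018, 1.703]
ft_force: [-1.8, -1.2, -0.9]
opening: -0.0003
```

Request:
carry_out(rows=[[[0, 0, 0], [0, -1.7, 2.5], 1], [[0, 0, 0], [0, 0, 0], 1]])

```text
t: 14.85
position: [0.6396, -0.2106, 0.2333]
tcp_rot: [-2.67, 0.018, 1.703]
ft_force: [-2.4, -0.6, -2.2]
opening: 0.0001
```

Request:
carry_out(rows=[[[0, 0, 0], [0, -1.7, 2.5], 1], [[0, 0, 0], [0, 0, 0], 1]])

```text
t: 15.05
position: [0.6371, -0.2109, 0.232]
tcp_rot: [-2.67, 0.018, 1.703]
ft_force: [-0.9, -1.3, -2.3]
opening: -0.0002
```

```bash
python3 th.py 64 1 27
```

```text
theta 62.03516882109309 176.17012758265923 -69.11651642373594 al 27.001562881753866 [-0.91 -1.32 -2.28]
64.0 [[-0.0, 1.0, -0.4], [-0.1, 3.4, -5.0]]
```

Request:
carry_out(rows=[[[0, 0, 0], [0, -1.7, 2.5], 1], [[0, 0, 0], [0, 0, 0], 1]])

```text
t: 15.25
position: [0.6345, -0.2113, 0.2307]
tcp_rot: [-2.671, 0.019, 1.703]
ft_force: [-1.0, 0.2, -2.1]
opening: 0.0005
```

Request:
carry_out(rows=[[[0, 0, 0], [0, -1.7, 2.5], 1], [[0, 0, 0], [0, 0, 0], 1]])

```text
t: 15.45
position: [0.6319, -0.2117, 0.2293]
tcp_rot: [-2.671, 0.019, 1.703]
ft_force: [-2.2, -0.2, -0.6]
opening: 0.0
```

Request:
carry_out(rows=[[[0, 0, 0], [0, -1.7, 2.5], 1], [[0, 0, 0], [0, 0, 0], 1]])

```text
t: 15.65
position: [0.6293, -0.2122, 0.2279]
tcp_rot: [-2.671, 0.019, 1.703]
ft_force: [-0.3, 0.6, -0.6]
opening: -0.0007
```

```bash
python3 th.py 64 1 27
```

```text
theta 59.14731511971237 176.80114209534077 -69.36435713815565 al 26.977925455097008 [-0.33  0.59 -0.57]
64.0 [[0.0, 1.0, -0.4], [-0.2, 8.0, -12.7]]
```

Request:
carry_out(rows=[[[0, 0, 0], [0, -10, 6], 1], [[0, 0, 0], [0, -25, 6], 1], [[0, 0, 0], [0, -30, 0], 1], [[0, 0, 0], [0, -30, 0], 1], [[0, 0, 0], [0, 0, 0], 1]])

```text
t: 16.15
position: [0.5372, -0.2246, 0.2613]
tcp_rot: [-2.67, 0.02, 1.7]
ft_force: [0.9, -1.1, 0.8]
opening: 0.0002
```

```bash
python3 - <<'E'
from h import *
V=wview(); np.save('v6.npy',V); w=manip.read_camera('wrist'); cv2.imwrite('pics/w6.png',w)
cv2.imwrite('pics/w6b.png',cv2.convertScaleAbs(cv2.resize(w,(768,576),interpolation=cv2.INTER_CUBIC),alpha=1.8))
for n in ('side','top'):
    im=np.mean([manip.read_camera(n) for _ in range(3)],0).astype(np.uint8); cv2.imwrite(f'pics/{n}6r.png',im)
im=cv2.imread('pics/side6r.png');cv2.imwrite('pics/s6.png',cv2.convertScaleAbs(cv2.resize(im[60:140,230:330],(750,600),interpolation=cv2.INTER_CUBIC),alpha=2))
im=cv2.imread('pics/top6r.png');cv2.imwrite('pics/t6.png',cv2.convertScaleAbs(cv2.resize(im[130:220,280:420],(784,504),interpolation=cv2.INTER_CUBIC),alpha=2))
print(manip.get_state()['t'])
E
```

```text
16.5
```

View pics/w6b.png

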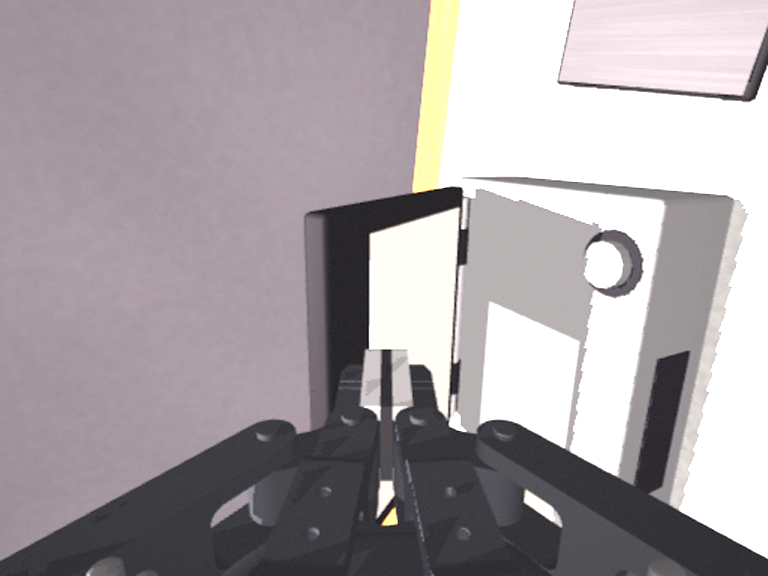

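View pics/s6.png

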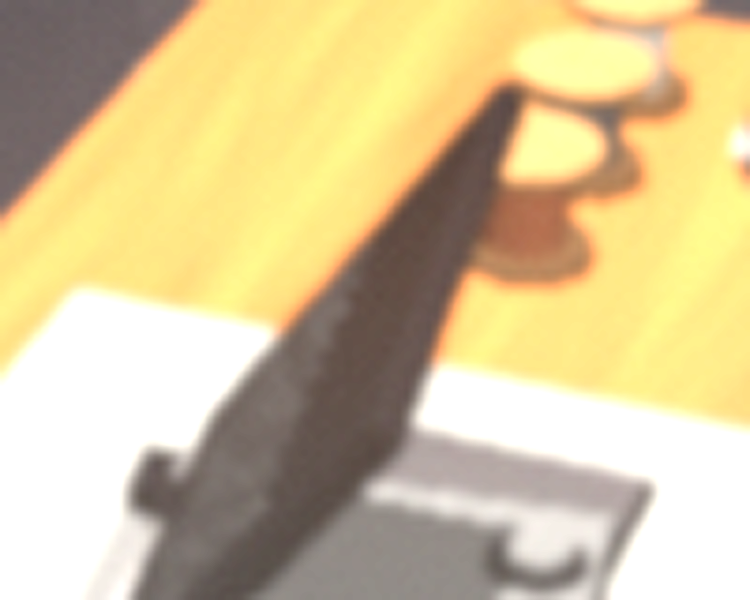

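View pics/t6.png

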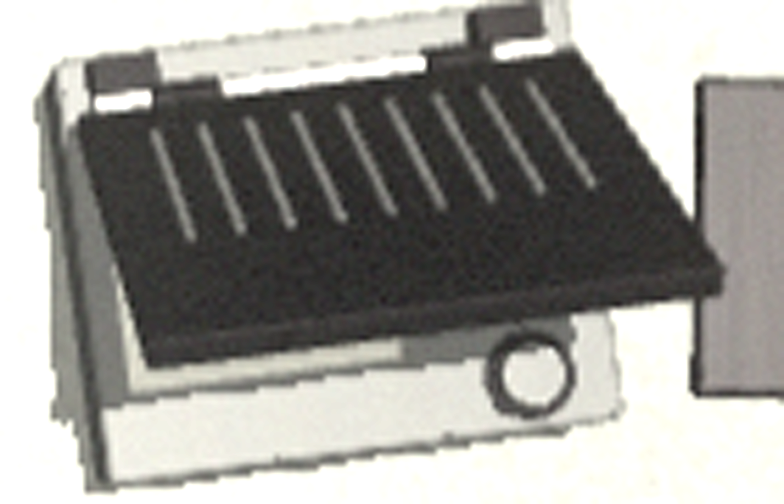

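```bash
cat > f6.py <<'E'
from fit4 import *
t=lambda u,v:(u/5.6+280-.4,v/5.6+130-.4)
s=lambda u,v:(u/7.5+230-.4,v/7.5+60-.4)
obs=[('top','p',(-200,110,-7),t(150,366)),('top','p',(-200,-110,-7),t(722,290)),('top','p',(-200,110,7),t(148,338)),('top','p',(-200,-110,7),t(722,263)),
('top','l',(-85,115,75),t(100,485)),('top','l',(-60,-75,84),t(535,371)),('top','l',(105,-115,75),t(568,3)),('top','l',(105,115,75),t(62,65)),
('side','p',(-200,110,-7),s(405,430)),('side','p',(-200,-110,-7),s(523,90)),('side','p',(-200,-110,7),s(505,80))]
run(obs); run(obs[:8]); run(obs[8:])
V=np.load('v6.npy')
w=[('p',(-200,-110,7),(307,214)),('p',(-200,-110,-7),(327,213)),('p',(-10,-110,-7),(458,189)),('l',(-60,-75,84),(603,265)),('l',(-85,-115,75),(664,199))]
L=lambda q,k,P: lamp2w(q,panel2l(q[3],P) if k=='p' else P)
def rw(q): return np.array([proj('wrist',L(q,k,P),V)[0]-np.array(o)/1.5 for k,P,o in w])
pr=np.array([.6583,-.1383,.13]); sg=np.array([.002,.002,.005])
f=least_squares(lambda q:np.r_[rw(q).ravel(),(q[:3]-pr)/sg],[*pr,1.],loss='soft_l1'); print('wrist',f.x,np.degrees(f.x[3])); print(rw(f.x).round(1).tolist())
L2=lambda q:np.vstack([proj(n,L(q,k,P))[0]-o for n,k,P,o in obs])
f=least_squares(lambda q:np.r_[rw(q).ravel()*.7,L2(q).ravel(),(q[:3]-pr)/sg],[*pr,1.],loss='soft_l1'); print('all',f.x,np.degrees(f.x[3]))
E
python3 f6.py
```

```text
[ 0.65830062 -0.13949915  0.1307056   0.97886374] [ 7.48887945 56.08476127]
[[-0.9, 0.3], [0.5, 0.8], [-0.8, -0.3], [0.9, -0.1], [1.2, 0.3], [-0.4, 0.9], [-0.1, -1.4], [-1.8, -0.9], [-0.3, 1.0], [1.4, -0.4], [-0.4, -2.5]]
[ 0.6580576  -0.13955228  0.13024736  0.98134222] [ 7.46262414 56.22676746]
[[-0.9, 0.2], [0.5, 0.7], [-0.8, -0.4], [1.0, -0.2], [1.2, 0.4], [-0.4, 1.0], [-0.0, -1.3], [-1.8, -0.8]]
[ 0.65843582 -0.13841084  0.13066478  0.97571891] [ 7.48654064 55.9045753 ]
[[-0.3, 1.4], [1.4, -0.1], [-0.4, -2.1]]
wrist [ 0.65860064 -0.13880182  0.13726687  0.95717646] 54.84217115374495
[[-2.2, -1.0], [1.2, 1.2], [5.5, -1.8], [-1.0, 0.1], [0.1, 0.5]]
all [ 0.65937391 -0.13915013  0.13128343  0.96528439] 55.30672136908199
```

Request:
carry_out(rows=[[[0, 0, 0], [0, 30, 0], 1], [[0, 0, 0], [0, 30, 0], 1], [[0, 0, 0], [0, 25, -6], 1], [[0, 0, 0], [0, 0, 0], 1]])

```text
t: 16.9
position: [0.621, -0.2115, 0.2264]
tcp_rot: [-2.672, 0.017, 1.707]
ft_force: [-0.5, 0.9, 0.6]
opening: 0.0001
```

Request:
carry_out(rows=[[[0, 0, 0], [0, 10, -6], 1], [[0, 0, 0], [0, 0, 0], 1]])

```text
t: 17.1
position: [0.6304, -0.2117, 0.2281]
tcp_rot: [-2.671, 0.019, 1.704]
ft_force: [-0.8, 0.3, -1.0]
opening: 0.0
```

```bash
python3 th.py 69 5 27
```

```text
theta 59.5084369558721 176.33600444580046 -68.97935010284893 al 26.96245243785494 [-0.82  0.34 -0.96]
61.4 [[0.0, 1.0, -0.3], [-0.1, 3.0, -5.0]]
63.3 [[0.0, 0.0, -0.0], [0.0, 3.2, -4.9]]
65.2 [[0.0, 0.0, -0.0], [0.0, 3.4, -4.8]]
67.1 [[0.0, 0.0, -0.0], [0.0, 3.5, -4.7]]
69.0 [[0.0, 0.0, -0.0], [0.0, 3.6, -4.5]]
```

Request:
carry_out(rows=[[[0, 0, 0], [0, 3.0, -5.0], 1], [[0, 0, 0], [0, 3.2, -4.9], 1], [[0, 0, 0], [0, 3.4, -4.8], 1], [[0, 0, 0], [0, 3.5, -4.7], 1], [[0, 0, 0], [0, 3.6, -4.5], 1]])

```text
t: 17.6
position: [0.6552, -0.2088, 0.2422]
tcp_rot: [-2.671, 0.019, 1.703]
ft_force: [-5.2, -0.1, 0.8]
opening: 0.0004
```

Request:
carry_out(rows=[[[0, 0, 0], [0, 0, 0], 1], [[0, 0, 0], [0, 0, 0], 1]])

```text
t: 17.8
position: [0.655, -0.2087, 0.2418]
tcp_rot: [-2.671, 0.019, 1.703]
ft_force: [-4.9, 0.3, 1.0]
opening: 0.0002
```

```bash
python3 th.py 69 1 27; python3 - <<'E'
from h import *
im=manip.read_camera('top'); cv2.imwrite('pics/top7r.png',im)
E
```

```text
theta 68.69368972322312 176.7486597334315 -69.25482402637621 al 26.971709108697794 [-4.94  0.31  1.01]
69.0 [[0.0, 1.0, -0.4], [-0.0, 0.6, -0.7]]
```

Request:
carry_out(rows=[[[0, 0, 0], [0, -3.5, 5], 1], [[0, 0, 0], [0, -3.5, 5], 1], [[0, 0, 0], [0, -3.5, 5], 1], [[0, 0, 0], [0, -3.5, 5], 1], [[0, 0, 0], [0, 0, 0], 1]])

```text
t: 18.35
position: [0.6328, -0.2118, 0.2294]
tcp_rot: [-2.67, 0.018, 1.703]
ft_force: [0.3, 0.5, 0.2]
opening: -0.0
```

Request:
carry_out(rows=[[[0, 0, 0], [0, -10, 8], 1], [[0, 0, 0], [0, -25, 6], 1], [[0, 0, 0], [0, -30, 0], 1], [[0, 0, 0], [0, -30, 0], 1], [[0, 0, 0], [0, 0, 0], 1]])

```text
t: 18.85
position: [0.5404, -0.2241, 0.2615]
tcp_rot: [-2.67, 0.02, 1.7]
ft_force: [0.8, -0.1, -0.0]
opening: -0.0001
```

```bash
python3 - <<'E'
from h import *
V=wview(); np.save('v8.npy',V); w=manip.read_camera('wrist'); cv2.imwrite('pics/w8.png',w)
cv2.imwrite('pics/w8b.png',cv2.convertScaleAbs(cv2.resize(w[110:270,170:480],(775,400),interpolation=cv2.INTER_CUBIC),alpha=1.8))
for n in ('side','top'):
    im=np.mean([manip.read_camera(n) for _ in range(2)],0).astype(np.uint8); cv2.imwrite(f'pics/{n}8r.png',im)
im=cv2.imread('pics/side8r.png');cv2.imwrite('pics/s8.png',cv2.convertScaleAbs(cv2.resize(im[60:140,230:330],(750,600),interpolation=cv2.INTER_CUBIC),alpha=2))
im=cv2.imread('pics/top8r.png');cv2.imwrite('pics/t8.png',cv2.convertScaleAbs(cv2.resize(im[130:220,280:420],(784,504),interpolation=cv2.INTER_CUBIC),alpha=2))
print(manip.get_state()['t'])
E
```

```text
19.1
```

View pics/w8b.png

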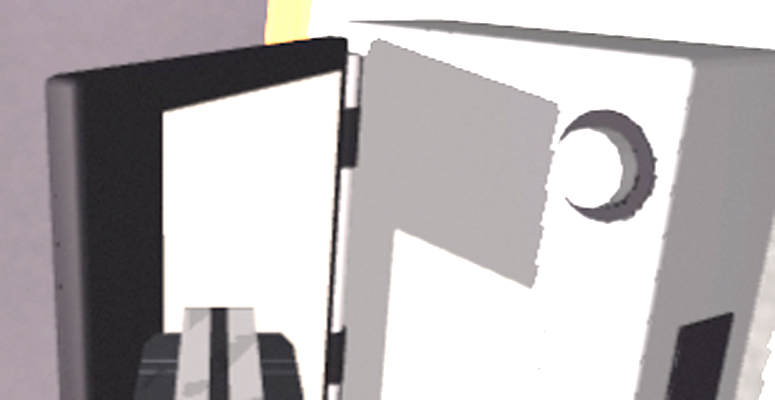

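View pics/s8.png

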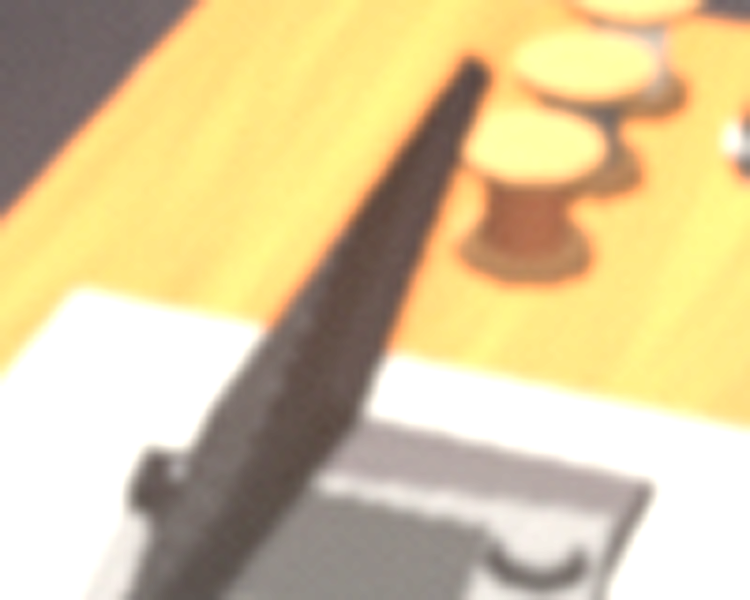

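View pics/t8.png

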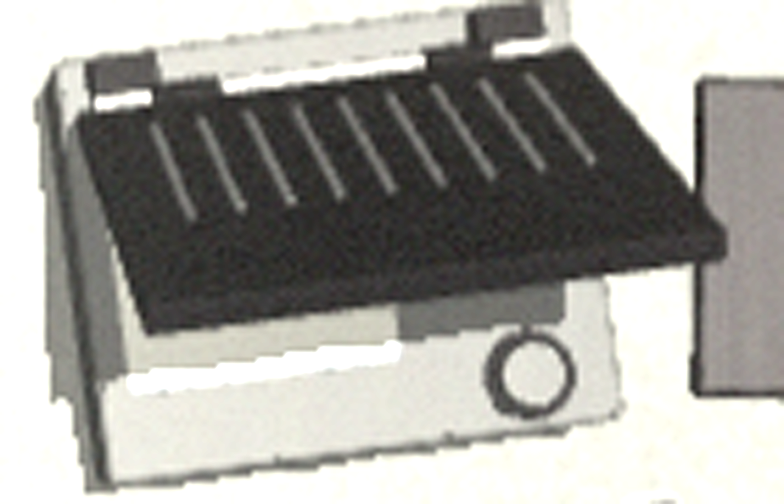

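```bash
sed -e 's/t(150,366)/t(150,334)/;s/t(722,290)/t(724,257)/;s/t(148,338)/t(148,303)/;s/t(722,263)/t(724,229)/;s/s(405,430)/s(362,410)/;s/s(523,90)/s(490,73)/;s/s(505,80)/s(468,57)/;s/v6.npy/v8.npy/' -e "s/^w=.*/c=lambda u,v:((u\/2.5+170)*1.5,(v\/2.5+110)*1.5)\nw=[('p',(-200,-110,7),c(47,80)),('p',(-200,-110,-7),c(80,77)),('l',(-60,-75,84),c(585,170)),('l',(-85,-115,75),c(692,62))]/" f6.py > f8.py; python3 f8.py
python3 - <<'E'
# relative row of inner free edge in top images
import cv2,numpy as np
for n in ('top5r','top6r','top7r','top8r'):
    g=cv2.cvtColor(cv2.imread(f'pics/{n}.png'),cv2.COLOR_BGR2GRAY).astype(float)
    r=[]
    for c in range(315,340,3):
        col=g[150:210,c]; d=np.diff(col); k=np.argmax(d[20:])+20; w=d[k-2:k+3]; r.append(150.5+(w*np.arange(k-2,k+3)).sum()/w.sum()+ .0)
    print(n,np.round(r,1))
E
```

```text
[ 0.65867641 -0.13920304  0.13043558  1.04849676] [ 7.47340835 60.0744389 ]
[[-1.3, 0.2], [0.4, 0.8], [-1.4, -0.2], [0.7, -0.2], [1.1, 0.1], [-0.6, 0.7], [-0.2, -1.6], [-1.9, -1.1], [0.1, -0.1], [1.4, -1.5], [-0.1, -2.4]]
[ 0.65805169 -0.13967013  0.1301562   1.05319803] [ 7.45740079 60.34380236]
[[-1.1, 0.1], [0.7, 0.8], [-1.2, -0.3], [1.0, -0.3], [1.3, 0.4], [-0.4, 1.0], [0.0, -1.3], [-1.7, -0.8]]
[ 0.65916986 -0.13733346  0.13035664  1.0428776 ] [ 7.4688851  59.75248517]
[[0.0, 0.6], [1.4, -0.9], [-0.1, -1.9]]
wrist [ 0.6592006  -0.13846916  0.1305586   1.03349769] 59.215055636107365
[[-1.0, -1.2], [0.8, 1.8], [0.1, 0.2], [0.1, -0.2]]
top5r [194.5 194.  192.4 193.  192.  193.1 191.7 191.2 189.6]
top6r [194.8 206.4 193.8 193.6 193.1 192.8 204.9 191.8 191.6]
top7r [178.7 187.8 186.8 186.9 185.8 176.8 184.8 184.7 183.8]
top8r [194.5 193.7 187.5 192.9 193.2 193.1 192.7 191.1 191.8]Traceback (most recent call last):
  File "f8.py", line 16, in <module>
    f=least_squares(lambda q:np.r_[rw(q).ravel()*.7,L2(q).ravel(),(q[:3]-pr)/sg],[*pr,1.],loss='soft_l1'); print('all',f.x,np.degrees(f
[... 1414 characters left out ...]
**self.kwargs)
           ~~~~~~^^^^^^^^^^^^^^^^^^^^^^^^^^^^^^
  File "f8.py", line 16, in <lambda>
    f=least_squares(lambda q:np.r_[rw(q).ravel()*.7,L2(q).ravel(),(q[:3]-pr)/sg],[*pr,1.],loss='soft_l1'); print('all',f.x,np.degrees(f.x[3]))
                                   ~~^^^
  File "f8.py", line 12, in rw
    def rw(q): return np.array([proj('wrist',L(q,k,P),V)[0]-np.array(o)/1.5 for k,P,o in w])
                                ~~~~^^^^^^^^^^^^^^^^^^^^
  File "h.py", line 8, in proj
    f,cx,cy=K(n);
            ~^^^
  File "h.py", line 6, in K
    c=manip.camera_info(n); return 192/np.tan(np.radians(c['vfov']/2)),c['cx'],c['cy']
ValueError: time passes only in moves, steps and waits
```

```bash
cat > btn.py <<'E'
from s5 import *
q=[.6587,-.1392,.1304]
b=lamp2w(q,(-60,-75,84))[0]; print('btn',b)
_,r0=target(q,np.radians(45)); rt=r0*flip
p,r=pose(); st=manip.get_state()
def pt(h): return b+[0,0,h]-rt.apply([0,.017,.008])
n=4
rows,pp,rr=plan(pt(.06),rt,n)
rows2,pp,rr=plan(pt(.02),rt,2,(pp,rr)); rows+=rows2
for x in rows: print(x)
out=simulate(st['joints'],rows,p,r); print(out[::2]); print(pp,pt(.02),pt(0))
print('down dir in tool',rt.inv().apply([0,0,-1]))
E
python3 btn.py
```

```text
btn [ 0.61 -0.22  0.08]
[[4.5, 0.2, -0.1], [-1.0, 24.0, 15.0]]
[[4.5, 0.2, -0.1], [-2.0, 25.0, 14.0]]
[[4.5, 0.2, -0.1], [-1.0, 27.0, 11.0]]
[[4.5, 0.2, -0.1], [-2.0, 27.0, 10.0]]
[[0.0, 0.1, -0.1], [0.0, 14.0, 14.0]]
[[0.0, 0.1, -0.1], [0.0, 14.0, 14.0]]
[[ 0.87  0.31 -0.22  2.38  4.18  0.76 -0.38]
 [ 0.79  0.36 -0.24  2.29  4.23  0.56 -0.48]
 [ 0.72  0.44 -0.27  2.19  4.35  0.35 -0.65]
 [ 0.66  0.51 -0.2   2.21  4.15  0.41 -0.44]]
[ 0.6  -0.22  0.12] [ 0.6  -0.22  0.12] [ 0.6  -0.22  0.1 ]
down dir in tool [0.   0.71 0.71]
```

Request:
carry_out(rows=[[[4.5, 0.2, 0], [-1, 24, 15], 1], [[4.5, 0.2, 0], [-2, 25, 14], 1], [[4.5, 0.2, 0], [-1, 27, 11], 1], [[4.5, 0.2, 0], [-2, 27, 10], 1], [[0, 0, 0], [0, 0, 0], 1]])

```text
t: 19.6
position: [0.6049, -0.2205, 0.1604]
tcp_rot: [-2.355, 0.006, 1.7]
ft_force: [0.2, 0.6, -0.3]
opening: -0.0001
```

```bash
sed -i 's/^n=4/n=1/' btn.py; python3 btn.py; python3 samp.py; python3 - <<'E'
from h import *
V=wview(); np.save('v9.npy',V); w=manip.read_camera('wrist'); 
cv2.imwrite('pics/w9b.png',cv2.convertScaleAbs(cv2.resize(w,(768,576),interpolation=cv2.INTER_CUBIC),alpha=1.6))
E
```

```text
btn [ 0.61 -0.22  0.08]
[[-0.0, 0.2, -0.3], [-1.0, -3.0, 1.0]]
[[-0.0, -0.0, -0.0], [-0.0, 14.0, 14.0]]
[[-0.0, -0.0, -0.0], [-0.0, 15.0, 14.0]]
[[ 0.71  0.44 -0.28  2.19  4.28  0.34 -0.6 ]
 [ 0.71  0.47 -0.26  2.2   4.24  0.37 -0.53]]
[ 0.6  -0.22  0.12] [ 0.6  -0.22  0.12] [ 0.6  -0.22  0.1 ]
down dir in tool [0.   0.71 0.71]
19.6 [ 0.706  0.438 -0.277  2.194  4.279  0.337 -0.598] [ 0.6049 -0.2205  0.1604] [-135.     0.3   97.4]
```

View pics/w9b.png

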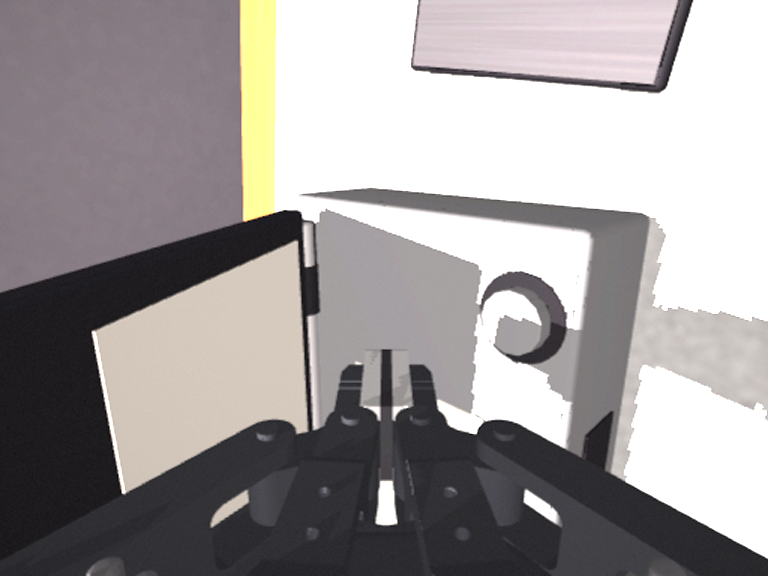

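Request:
carry_out(rows=[[[0, 0, 0], [-1, -3, 1], 1], [[0, 0, 0], [0, 14, 14], 1], [[0, 0, 0], [0, 14, 14], 1], [[0, 0, 0], [0, 6, 6], 1], [[0, 0, 0], [0, 0, 0], 1]])

```text
t: 20.15
position: [0.5976, -0.2248, 0.1139]
tcp_rot: [-2.355, 0.006, 1.694]
ft_force: [-0.5, 0.1, 0.9]
opening: 0.0
```

```bash
python3 btn.py | head -2; python3 samp.py; python3 - <<'E'
from h import *
w=manip.read_camera('wrist'); s=manip.read_camera('side')
cv2.imwrite('pics/w10b.png',cv2.convertScaleAbs(cv2.resize(w,(768,576),interpolation=cv2.INTER_CUBIC),alpha=1.6))
cv2.imwrite('pics/s10b.png',cv2.convertScaleAbs(cv2.resize(s[80:180,220:340],(720,600),interpolation=cv2.INTER_CUBIC),alpha=1.6))
E
```

```text
btn [ 0.61 -0.22  0.08]
[[-0.1, -0.0, -0.6], [2.0, -30.0, -37.0]]
20.15 [ 0.64   0.519 -0.18   2.238  4.059  0.435 -0.349] [ 0.5976 -0.2248  0.1139] [-134.9    0.4   97.1]
```

View pics/w10b.png

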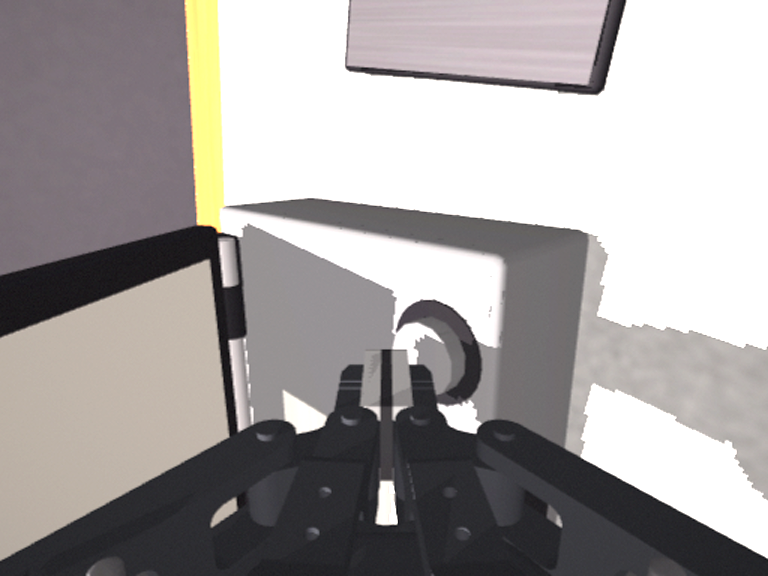

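View pics/s10b.png

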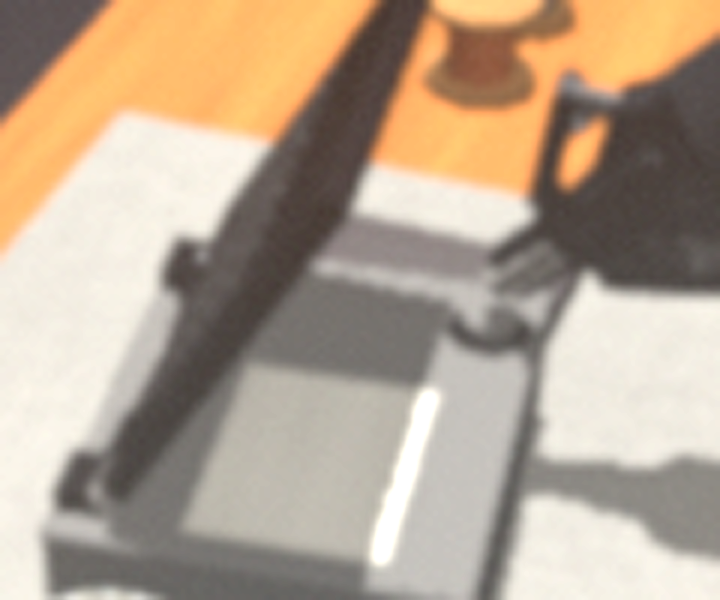

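Request:
carry_out(rows=[[[0, 0, 0], [1, 6, 1], 1], [[0, 0, 0], [1, 3, 2.5], 1], [[0, 0, 0], [0, 0, 0], 1]])

```text
t: 20.55
position: [0.6028, -0.2218, 0.106]
tcp_rot: [-2.356, 0.007, 1.695]
ft_force: [-0.5, 0.1, -0.2]
opening: -0.0002
```

Request:
carry_out(rows=[[[0, 0, 0], [0, 1, 1], 1], [[0, 0, 0], [0, 1, 1], 1], [[0, 0, 0], [0, 0, 0], 1]])

```text
t: 20.85
position: [0.6027, -0.2222, 0.1032]
tcp_rot: [-2.356, 0.007, 1.695]
ft_force: [-0.5, -0.8, -0.2]
opening: 0.0002
```

Request:
carry_out(rows=[[[0, 0, 0], [0, 1, 1], 1], [[0, 0, 0], [0, 0, 0], 1]])

```text
t: 21.05
position: [0.6027, -0.2222, 0.1018]
tcp_rot: [-2.356, 0.007, 1.695]
ft_force: [-0.3, -0.1, 0.5]
opening: -0.0
```

Corner is now about at z 84 mm; keep stepping.

Request:
carry_out(rows=[[[0, 0, 0], [0, 1, 1], 1], [[0, 0, 0], [0, 0, 0], 1]])

```text
t: 21.25
position: [0.6029, -0.2222, 0.1006]
tcp_rot: [-2.357, 0.007, 1.695]
ft_force: [-0.1, -0.1, 1.9]
opening: 0.0
```

Request:
carry_out(rows=[[[0, 0, 0], [0, 1, 1], 1], [[0, 0, 0], [0, 0, 0], 1]])

```text
t: 21.45
position: [0.6029, -0.2222, 0.0992]
tcp_rot: [-2.357, 0.008, 1.695]
ft_force: [-0.4, 0.2, 2.0]
opening: -0.0001
```

Request:
carry_out(rows=[[[0, 0, 0], [0, 1, 1], 1], [[0, 0, 0], [0, 0, 0], 1]])

```text
t: 21.65
position: [0.603, -0.2222, 0.0978]
tcp_rot: [-2.357, 0.007, 1.695]
ft_force: [-0.6, 0.2, 3.7]
opening: 0.0001
```

Request:
carry_out(rows=[[[0, 0, 0], [0, 1, 1], 1], [[0, 0, 0], [0, 0, 0], 1]])

```text
t: 21.85
position: [0.6029, -0.2222, 0.0963]
tcp_rot: [-2.357, 0.007, 1.695]
ft_force: [-1.4, -0.1, 3.7]
opening: 0.0003
```

Request:
carry_out(rows=[[[0, 0, 0], [0, 1, 1], 1], [[0, 0, 0], [0, 0, 0], 1]])

```text
t: 22.05
position: [0.603, -0.2223, 0.0952]
tcp_rot: [-2.357, 0.008, 1.695]
ft_force: [-4.5, -0.1, 8.0]
opening: 0.0
```

Request:
carry_out(rows=[[[0, 0, 0], [0, 0.7, 0.7], 1], [[0, 0, 0], [0, 0, 0], 1]])

```text
t: 22.25
position: [0.6031, -0.2223, 0.0949]
tcp_rot: [-2.359, 0.008, 1.695]
ft_force: [-8.7, 1.5, 15.2]
opening: 0.0
```

Request:
carry_out(rows=[[[0, 0, 0], [0, -3, -3], 1], [[0, 0, 0], [0, -5, -5], 1], [[0, 0, 0], [0, -10, -10], 1], [[0, 0, 0], [0, -14, -14], 1], [[0, 0, 0], [0, 0, 0], 1]])

```text
t: 22.75
position: [0.6035, -0.2224, 0.1414]
tcp_rot: [-2.359, 0.009, 1.695]
ft_force: [1.0, -0.7, -0.9]
opening: 0.0
```

Request:
carry_out(rows=[[[0, 0, 0], [0, -30, 0], 1], [[0, 0, 0], [0, -30, 0], 1], [[0, 0, 0], [0, -30, 0], 1], [[0, 0, 0], [0, 0, 0], 1]])

```text
t: 23.15
position: [0.552, -0.2256, 0.1787]
tcp_rot: [-2.348, -0.003, 1.695]
ft_force: [-0.5, -1.2, -0.7]
opening: -0.0003
```

```bash
python3 - <<'E'
from h import *
V=wview(); w=manip.read_camera('wrist'); s=manip.read_camera('side'); t=manip.read_camera('top')
cv2.imwrite('pics/w11b.png',cv2.convertScaleAbs(cv2.resize(w,(768,576),interpolation=cv2.INTER_CUBIC),alpha=1.6))
cv2.imwrite('pics/s11.png',cv2.convertScaleAbs(cv2.resize(s[60:140,230:330],(750,600),interpolation=cv2.INTER_CUBIC),alpha=2))
cv2.imwrite('pics/t11.png',cv2.convertScaleAbs(cv2.resize(t[130:220,280:420],(784,504),interpolation=cv2.INTER_CUBIC),alpha=2))
cv2.imwrite('pics/t11f.png',cv2.convertScaleAbs(t,alpha=1.6))
print(manip.get_state()['t'],manip.get_state()['position'],manip.get_state()['ft_force'])
E
```

```text
23.3 [ 0.55362156 -0.22469803  0.17794239] [ 0.25256204  0.0722358  -0.19392391]
```

View pics/w11b.png

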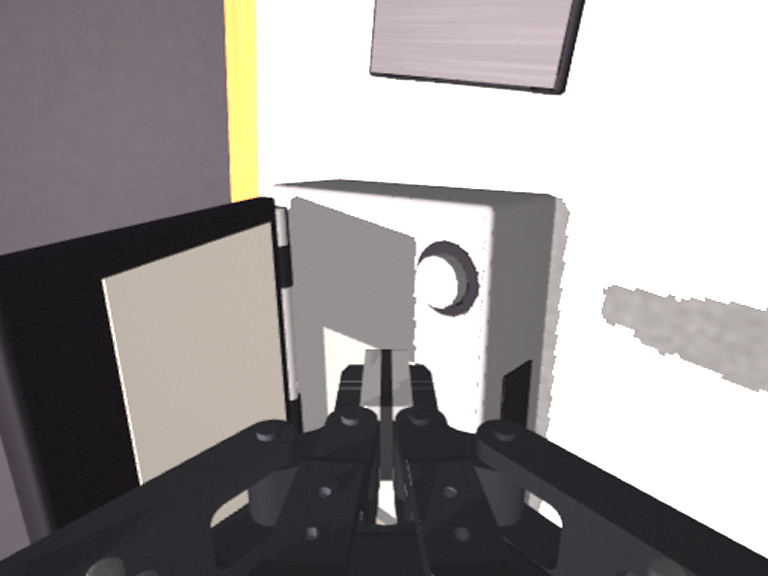

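View pics/s11.png

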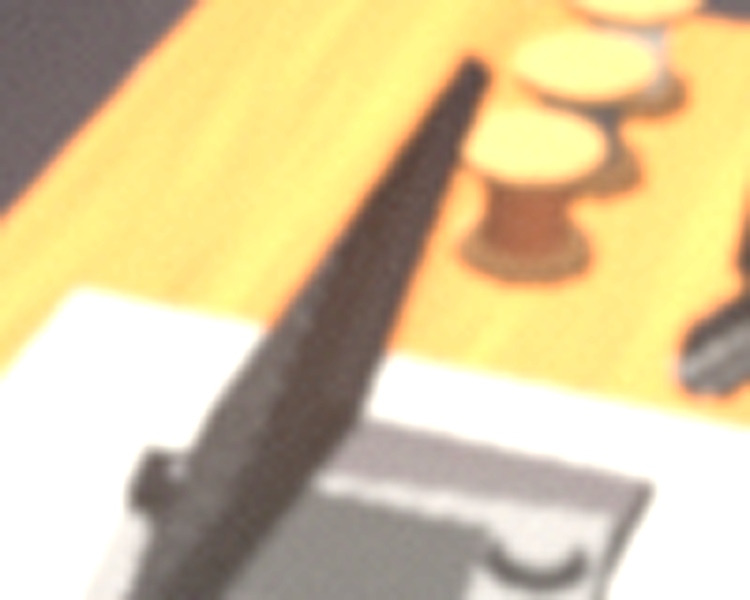

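View pics/t11.png

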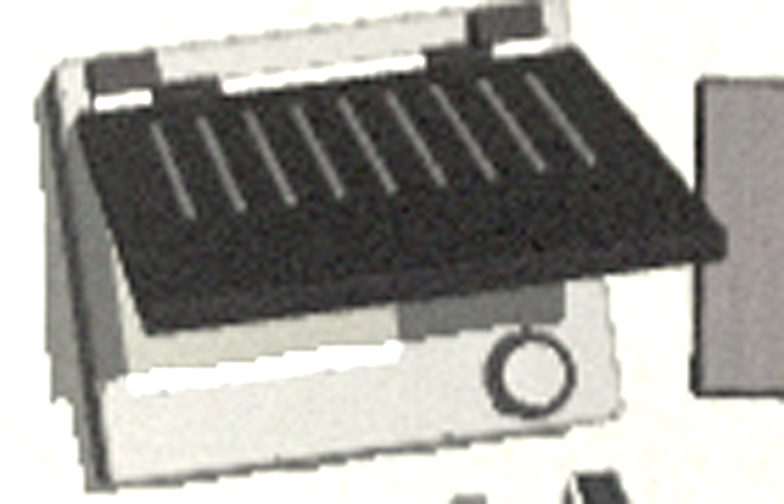

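View pics/t11f.png

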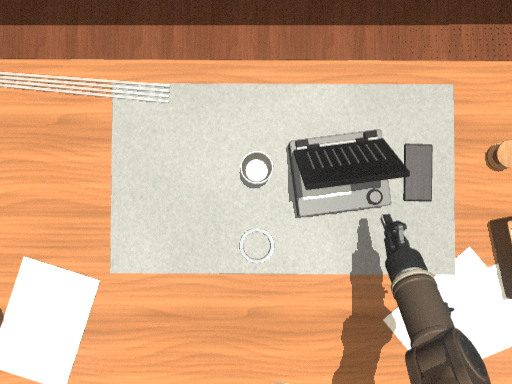

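Request:
carry_out(rows=[[[0, 0, 0], [0, 0, 0], 1], [[0, 0, 0], [0, 0, 0], 1]])

```text
t: 23.5
position: [0.5542, -0.2233, 0.1781]
tcp_rot: [-2.347, -0.002, 1.7]
ft_force: [-0.1, 0.3, -0.1]
opening: 0.0001
```

```bash
python3 -c "
from station import manip
print(manip.get_state()['ft_force'],abs(manip.get_state()['dq']).max()); print(manip.job_done())"
```

```text
[-0.13772612  0.30271708 -0.1028265 ] 0.013320632596201469
the job is handed in; nothing more can be done
None
```

The lamp panel now stands by itself at about 60 degrees. The power button was pressed to its stop and let go, and I handed the job in at 23.5 s.

- **Panel:** I raised it by its free edge with the closed fingertips. The first try sprang back to about 56 degrees, so I pushed it about 4 degrees further and released it again. The last measurements of the angle were 60.3 (top camera), 59.8 (side camera) and 59.2 degrees (wrist camera). The fit combining all three stopped with an error. The fingertip-position estimate read about 1.7 degrees higher; I put that down to the fingertips being thinner than I had assumed.
- **Springback:** It came to about 7 degrees, slightly more than the 2 to 6 stated.
- **Button:** The force went from 2 to about 4 N over roughly 5 mm of travel, then rose sharply to about 15 N at the stop. The pictures afterwards show the button back out and the panel where it was before the press.
- **Rest of the scene:** In the last top picture the cup, phone and tape roll are where they were at the start. The gripper is clear of everything and the wrist force reads about zero.

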